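Turn over and sort two cast caps under the inspection lamp

TASK

Switch on the inspection lamp with its toggle, then turn over each of the two cast caps on the bench to see its hollow underside. Lay the sound one, which has two bosses inside, in the pale green tray beside the cap already checked, and the one with a boss missing in the red tray, each flat with its underside up. Set the caps down rather than dropping them, and leave the checked cap, the pliers, the bottle and the copper reel where they are.

Things in the scene. Friction and masses are not known exactly. Their poses are not given: they have to be found in the camera images.
- cap_a: Square cast-aluminium cap, 56 x 56 x 26 mm high, 0.11 kg; all look alike from above. Hollow below: 5 mm walls, 21 mm deep, dark floor. Starts top up on the bench; stands steadily on any side. Origin: centre of the open rim (underside); z to the closed top. Sound: two bosses inside, 15 mm across, brass ends 3 mm below the rim, at x, y = (12.5, 12.5) and (-12.5, -12.5) mm.
- cap_b: Square cast-aluminium cap, 56 x 56 x 26 mm high, 0.11 kg; all look alike from above. Hollow below: 5 mm walls, 21 mm deep, dark floor. Starts top up on the bench; stands steadily on any side. Origin: centre of the open rim (underside); z to the closed top. Faulty: one boss, 15 mm across, brass end 3 mm below the rim, at x, y = (12.5, 12.5) mm; none at (-12.5, -12.5) mm.
- cap_checked: Bystander: a third, sound cap of the same kind, checked earlier, lying loose and underside up in the green tray, about 55 mm from the tray's middle towards its +y end, so that the other half is free. Origin: centre of the open rim, here 30 mm above the bench; z points down to the closed top.
- tray_sound: Pale green shallow tray, fixed, outside 110 (x) x 240 (y) x 20 mm high, walls and floor 4 mm thick, room for two caps side by side along y. Origin under its centre, on the bench; z up. Either tray may be on the left.
- tray_reject: Red shallow tray, fixed, outside 110 (x) x 240 (y) x 20 mm high, walls and floor 4 mm thick, room for two caps side by side along y. Origin under its centre, on the bench; z up. Either tray may be on the left.
- lamp: Bench inspection lamp, fixed: white base 150 (x) x 170 (y) x 42 mm high. Bat toggle in a steel bushing (12 mm across, top 50 mm above the bench) at (-25, 45) mm on a black plate, 44 mm high. Post, 14 mm thick, at (45, -55) mm, rises 0.3 m and bends to -y to a round head. Origin under the base's centre, on the bench; x away from the robot, z up.
- lamp_toggle (a joint): Angle of the bat, rad: 0 = off, leaning 0.35 rad to the lamp's -x (white dot); 0.7 = on, leaning 0.35 rad to its +x (green dot). Turns about the lamp's y axis, 46 mm above the bench. Over-centre spring: upright at 0.35, it snaps to whichever side it is pushed past that; about 1.5 N at the tip.
- toggle_tip (a point): Centre of the round end of the steel bat (8 mm thick), 34 mm from its pivot; moves with the bat.
- pliers: Bystander: black-handled side cutters lying loose, about 150 x 60 x 18 mm. Origin near the pivot, x towards the jaws.
- flux_bottle: Bystander: white bottle with a red cap, 44 mm across, 95 mm high, standing loose. Origin under its centre.
- foil_reel: Bystander: reel of copper tape lying loose, 72 mm across, 12 mm high. Origin under its centre.
Mind the look-alikes: they are no part of the job. Leave any blue or pink look-alike of the cap_a alone.

How it is judged:
On the way, in this order (a step that is already met when the one before it is completed fails the run):
1. the lamp's toggle is flipped over to on (value of joint lamp_toggle above 0.6 rad), for 0.2 s.
2. with the lamp on, a cap is turned at least on edge to look at its underside (value of joint lamp_toggle above 0.6 rad and angle between any of cap_a, cap_b's own z axis and vertical above 1.3 rad), for 0.2 s.
At the end, for the whole second after the job is handed in: The lamp toggle is on (over 0.6 rad); cap_a lies in the green tray and cap_b in the red one, each underside up within 8 degrees of level, down on the tray floor within 5 mm, inside the walls, at rest (value of joint lamp_toggle above 0.6 rad and angle between each of cap_a, cap_b's own z axis and vertical above 3 rad and x of cap_a in the frame of tray_sound between -0.035 and 0.035 m and y of cap_a in the frame of tray_sound between -0.09 and 0.09 m and z of cap_a in the frame of tray_sound between 0.025 and 0.035 m and linear speed of each of cap_a, cap_b below 0.02 m/s and x of cap_b in the frame of tray_reject between -0.035 and 0.035 m and y of cap_b in the frame of tray_reject between -0.09 and 0.09 m and z of cap_b in the frame of tray_reject between 0.025 and 0.035 m); the robot touches nothing.
It fails at once if a cap is dropped or thrown (moves faster than 0.6 m/s with nothing touching it, a fall of about 2 cm) ((linear speed of cap_a above 0.6 m/s and contact force between cap_a and anything else below 0.01 N) or (linear speed of cap_b above 0.6 m/s and contact force between cap_b and anything else below 0.01 N)).
It fails at once if the pair of pliers is pushed more than 2 cm or tipped (distance of pliers from where it was at the start of the episode above 0.02 m or angle between pliers's own z axis and vertical above 0.3 rad).
It fails at once if the bottle is pushed more than 2 cm or tipped (distance of flux_bottle from where it was at the start of the episode above 0.02 m or angle between flux_bottle's own z axis and vertical above 0.3 rad).
It fails at once if the copper reel is pushed more than 2 cm or tipped (distance of foil_reel from where it was at the start of the episode above 0.02 m or angle between foil_reel's own z axis and vertical above 0.3 rad).
It fails at once if the checked cap is pushed more than 2 cm or tipped (distance of cap_checked from where it was at the start of the episode above 0.02 m or angle between cap_checked's own z axis and vertical below 2.8 rad).
It also fails if it takes over 72 s, if anything falls off the work surface, if the arm or the gripper's body presses on something with over 40 N, if the wrist force passes 120 N, or if a joint passes its speed limit or range.

ROBOT

A 6-joint arm with a two-finger parallel gripper is mounted at the origin on the work surface. World frame = base frame: x ahead of the robot, y to its left, z up, the work surface at z = 0. Lengths are in m, angles in rad, forces in N, time in s.
With the tool pointing down it reaches from about 0.25 to 0.725 m from the base axis. Payload 4 kg.
Tool frame: the origin (TCP) lies at the very end of the fingers, on their centre line; the grasp point (between the pads) lies 19 mm behind it; z points along the fingers, y is the line along which they close (so a half turn about z gives the same grasp; the last joint's range is limited). The gripper opens to 85 mm and grips with 20 to 120 N. Pads are 22 mm wide; open, the fingers measure 114 mm over their backs; the gripper's body (76 mm by 85 mm) begins 54 mm behind the grasp point. The pads swing forward as they close: fully open they stand 13 mm farther back than shut.
Start: joints at [1.252, 0.241, 0.005, 1.335, 0, 1.571], TCP at [0.157, 0.475, 0.231] pointing down, gripper open.
Joint ranges: [-2.72, 2.72], [-1.05, 1.87], [-1.09, 1.28], [-1.99, 2.15], [-1.42, 1.44], [-3.14, 3.14]. Speed limits (rad/s): [2.79, 2.79, 3.14, 3.14, 3.14, 3.14].

INTERFACE

Orientations are given as a unit quaternion [x, y, z, w].
In Python, from workcell import bot, vision, workorder, boxes_of gives the robot as it stands.
- The arm moves only by the tool send_rows, never from a script. Its argument "motion" is text: rows parted by semicolons, each of 5 numbers parted by spaces: the closure, from -1 (fully open) to 1 (shut), so that 0 is half open, then the shift along the tool's x, y, z in cm, then the turn about the tool's z in rad. In form: claw x y z twist; .... A call has 1 to 5 rows; each row is the pose to reach, as a shift and turn from the pose commanded when the call began, along the tool's axes at that moment; what a row does not reach only later rows make up. A row lasts 1/10 s, in which the tool goes at most 50 mm and 8.59 degrees, less where a joint would pass 70% of its speed; a pose out of reach is approached as far as the arm can. A call with a gripper value outside its range is refused whole. The fingers move at their own pace and stop on an object; the grip force is fixed at half the most. Time passes only in rows, so rows that repeat a pose let the fingers close. It gives the time, the measured TCP pose, the force, the opening and the grip force at its end, in the units of the state.
- bot.get_obs(): the state, without advancing time (a new reading comes with each control period).
- vision.camera(name): name is "side" or "top"; returns the picture (480x640x3 uint8, red, green, blue); there is no depth.
- vision.camera_model(name): a dict with "fov_y" (degrees; the focal length in pixels is half the picture's height over the tangent of half this angle, whatever the lens; pixels are square), "cx", "cy" (the principal point, pixels), "k1" (the pictures are not rectified: a ray, as slopes to the right and down, at radius r is drawn at 1 + k1 r^2 times it, then the intrinsics apply), "world_from_camera" (4x4, takes a point from camera to world coordinates). Camera axes: x right, y down, z forward; pixel columns grow to the right and rows downward; lengths in m; the calibration is good to about 2 mm. A picture is of the moment at which its call begins. camera_model takes no time and is no camera call.
- workorder.job_done(): hands the job in; it is judged then, once.
Trained networks look in the newest picture that a camera, given by its name, has taken for a name from the list of things; names that differ only in an ending like _2 or _b are one class to them, and where a whole thing is asked for, a point or a joint stands for the part that bears it (a point fixed in the world has none). Each returns a list of dicts, best first, with "conf" (0 to 1); they miss things now and then, are a little off and sometimes report something else, mostly with a low value. They report only what shows in the picture. A call takes as long as a camera call. They do not tell look-alikes from the thing itself.
- boxes_of(camera, target): "rect" ([centre column, centre row, width, height] in pixels, round what is visible of it).
The state is a dict: "clock": time; "joint_pos": joint angles; "joint_vel": joint speeds; "tau": joint torques, N m; "eef_pos": TCP position; "tool_rot": TCP orientation; "ft_force": force on the tool from outside, world axes, zero at the start; "ft_torque": the same for the moment, N m; "grip_width": finger opening in m; "grasp_force": force on a finger pad.
Only numpy, scipy, OpenCV 4.12 (cv2) and the standard library are available. Lean on these libraries where they do the work, as an engineer would, in place of code of your own. Each camera call takes 0.05 s, during which the arm holds its last target. There are 200 camera calls.

## Working session

There is one attempt and no reset: what is moved stays moved. The work goes in short steps, Python scripts to look and compute and a tool call to move; the robot and the scene stay as the last step left them, time stands still between calls to the robot, and variables do not carry over. Pictures are saved under pics/ and viewed, at most 10 in all, crops included, and the job is handed in when it is done.

Besides the shell and the picture viewer there is one more tool, called after ">>>" as name(argument=value, ...) on one line, values as JSON. send_rows: Moves the arm, as the interface text tells. Its arguments: {"type":"object","properties":{"motion":{"type":"string"}},"required":["motion"]}

```bash
ls; mkdir -p pics; cat > h.py <<'E'
import numpy as np, cv2
from workcell import bot, vision, workorder, boxes_of
def K(n):
    m=vision.camera_model(n); f=240/np.tan(np.radians(m["fov_y"])/2)
    return m,f,np.array(m["world_from_camera"])
def pix2w(n,u,v,z):
    m,f,T=K(n); d=np.array([(u-m["cx"])/f,(v-m["cy"])/f]); s=d.copy()
    for _ in range(20): s=d/(1+m["k1"]*(s@s))
    r=T[:3,:3]@np.array([s[0],s[1],1]); o=T[:3,3]
    return o+r*(z-o[2])/r[2]
def w2pix(n,p):
    m,f,T=K(n); c=T[:3,:3].T@(np.array(p)-T[:3,3]); s=c[:2]/c[2]; s=s*(1+m["k1"]*(s@s))
    return f*s+[m["cx"],m["cy"]]
def snap(n,name=None):
    im=vision.camera(n)
    if name: cv2.imwrite(f"pics/{name}.png",cv2.cvtColor(im,cv2.COLOR_RGB2BGR))
    return im
E
python3 - <<'E'
from h import *
snap("top","t0");snap("side","s0")
for c in("top","side"):
    m,f,T=K(c);print(c,f,m["k1"],T.round(3).tolist())
    for t in ["cap_a","tray_sound","tray_reject","lamp","toggle_tip","pliers","flux_bottle","foil_reel"]:
        print(t,[(np.round(b["rect"]).astype(int).tolist(),round(b["conf"],2)) for b in boxes_of(c,t)])
o=bot.get_obs();print(o)
E
```

```text
pics
top 489.80073697085203 -0.05956955351126836 [[-0.009, -0.987, 0.16, 0.368], [-1.0, 0.008, -0.006, -0.015], [0.004, -0.16, -0.987, 1.29], [0.0, 0.0, 0.0, 1.0]]
cap_a [([332, 252, 27, 26], 0.94), ([230, 258, 28, 24], 0.9), ([259, 292, 34, 29], 0.77), ([279, 246, 26, 25], 0.72)]
tray_sound [([259, 197, 98, 43], 0.72)]
tray_reject []
lamp [([507, 280, 174, 95], 0.77)]
toggle_tip []
pliers [([189, 299, 53, 41], 0.7)]
flux_bottle [([175, 240, 22, 24], 0.76)]
foil_reel [([457, 198, 33, 27], 0.61)]
side 490.3149498740701 -0.13617025434878224 [[0.865, -0.38, 0.328, 0.235], [-0.502, -0.668, 0.549, -0.548], [0.011, -0.64, -0.769, 0.832], [0.0, 0.0, 0.0, 1.0]]
cap_a [([233, 228, 34, 32], 0.92), ([288, 224, 30, 31], 0.87), ([314, 267, 34, 32], 0.66), ([250, 196, 28, 33], 0.57)]
tray_sound [([329, 191, 89, 89], 0.83)]
tray_reject [([402, 283, 109, 106], 0.82)]
lamp [([411, 423, 250, 113], 0.66)]
toggle_tip []
pliers [([191, 180, 27, 47], 0.71), ([474, 363, 37, 25], 0.5)]
flux_bottle [([244, 141, 16, 35], 0.79)]
foil_reel []
{'clock': 0.9, 'joint_pos': array([ 1.25204035e+00,  2.40557680e-01,  5.02453946e-03,  1.33522758e+00,
       -2.97198299e-05,  1.57076896e+00]), 'joint_vel': array([ 6.62380729e-04,  6.97734996e-05, -1.25495059e-03,  1.19468685e-04,
        2.51234690e-04, -4.91215512e-04]), 'tau': array([ 2.09566761e-04, -3.72196341e+01,  2.52693146e+01,  9.47327608e-04,
        5.46308786e-05, -2.57567045e-06]), 'eef_pos': array([0.15670151, 0.47481083, 0.23133701]), 'tool_rot': array([1.58690600e-01, 9.87328361e-01, 1.52166449e-05, 1.74968544e-05]), 'ft_force': array([-0.20710735, -0.26123184, -1.22692374]), 'ft_torque': array([ 0.02534752, -0.00252981, -0.00253273]), 'grasp_force': 0.0, 'grip_width': 0.08557810736751859}
```

View pics/t0.png

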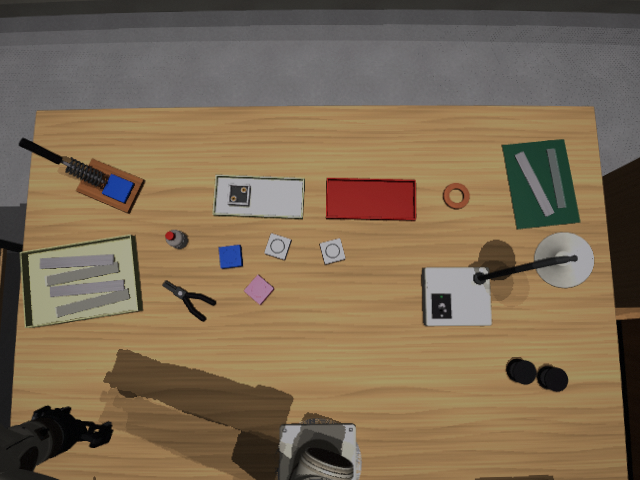

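View pics/s0.png

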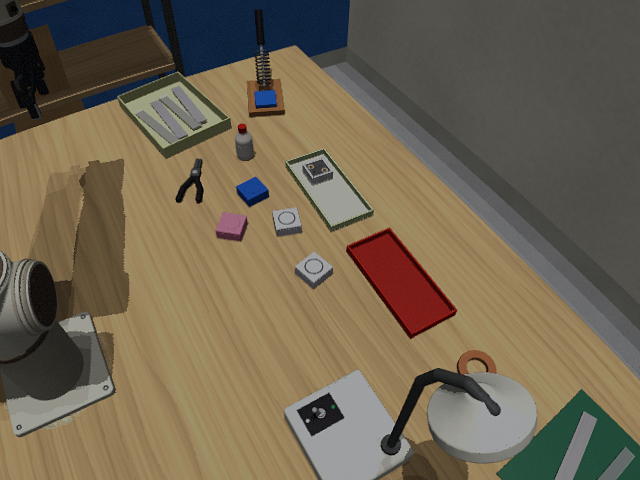

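Top view: white caps at (279,246) and (332,251), with blue and pink decoys at (230,257) and (259,290). The pale green tray is at (259,197), with the checked cap at (240,195). The red tray is at (371,199) and the lamp at (457,297), with its toggle near (442,306). The side view agrees. Next I'll measure them.

```bash
cat > m.py <<'E'
from h import *
im=cv2.imread("pics/t0.png")
def quad(u,v,w,mask,z,name):
    m=np.zeros(mask.shape,np.uint8); m[v-w:v+w,u-w:u+w]=mask[v-w:v+w,u-w:u+w]
    c=max(cv2.findContours(m,cv2.RETR_EXTERNAL,cv2.CHAIN_APPROX_NONE)[0],key=cv2.contourArea)
    P=np.array([pix2w("top",*p[0],z)[:2] for p in c],np.float32)
    r=cv2.minAreaRect(P*1000); print(name,np.round(r[0],1),np.round(r[1],1),round(r[2],1))
g=im.min(axis=2).astype(int); hsv=cv2.cvtColor(im,cv2.COLOR_BGR2HSV)
low=((hsv[...,1]<60)&(hsv[...,2]>110)).astype(np.uint8)
quad(279,246,22,low,.026,"cap1");quad(332,251,22,low,.026,"cap2")
quad(457,297,42,low,.042,"lamp")
quad(259,197,60,((hsv[...,1]<60)&(hsv[...,2]>60)).astype(np.uint8),.01,"green")
quad(371,199,60,((hsv[...,1]>150)&((hsv[...,0]<6)|(hsv[...,0]>174))).astype(np.uint8),.015,"red")
print("checked",pix2w("top",239,195,.03), "plate",pix2w("top",442,306,.044))
print("bottle",pix2w("top",174,239,.08),"reel",pix2w("top",456,196,.01),"pliers",pix2w("top",189,299,.01))
a=cv2.resize(im[225:275,260:352],None,fx=8,fy=8,interpolation=cv2.INTER_CUBIC)
b=cv2.resize(im[262:330,418:496],None,fx=5,fy=5,interpolation=cv2.INTER_CUBIC)
s=cv2.imread("pics/s0.png");
c=cv2.resize(s[385:450,290:370],None,fx=4,fy=4,interpolation=cv2.INTER_CUBIC)
o=np.zeros((600,800,3),np.uint8);a=cv2.resize(a,(460,250));o[:250,:460]=a;o[250:590,:390]=b;o[250:510,400:720]=c
cv2.imwrite("pics/c0.png",o)
E
python3 m.py
```

```text
cap1 [548.  103.8] [54.9 56.6] 71.8
cap2 [534.  -39.7] [56.6 55.5] 13.7
lamp [ 412.6 -358.3] [167.2 147.5] 89.4
green [686.2 156.8] [240.6 110.8] 87.0
red [ 674.8 -144.2] [239.4 111.7] 88.3
checked [0.68376962 0.20516568 0.03      ] plate [ 0.38749685 -0.31606646  0.044     ]
bottle [0.55944947 0.35814132 0.08      ] reel [ 0.68149613 -0.3760516   0.01      ] pliers [0.41194394 0.33430962 0.01      ]
```

View pics/c0.png

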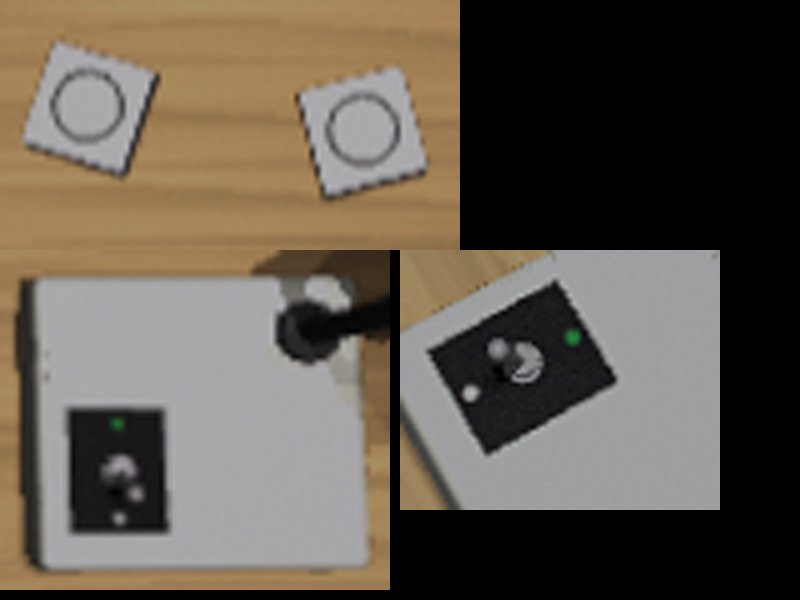

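The sizes match: caps 56 mm, trays 240x110, lamp 167x147. The crop shows the toggle bat leaning towards the white dot (off) at about (0.388, -0.313). I'm heading to the lamp.

>>> send_rows(motion="1 -4.3 -2.5 0.5 -0.07; 1 -8.6 -5 1 -0.14; 1 -13 -7.4 2 -0.21; 1 -17.3 -9.9 2 -0.28; 1 -21.6 -12.4 2 -0.32")

```text
clock: 1.4
eef_pos: [0.3233, 0.2882, 0.2112]
tool_rot: [-0.002, 1.0, -0.0, 0.0]
ft_force: [1.1, 0.9, -0.0]
grip_width: 0.0125
grasp_force: 0.0
```

>>> send_rows(motion="1 -0.5 -4.8 0 0; 1 -0.8 -9.6 0 0; 1 -1 -14.4 0 0; 1 -1 -19.2 0 0; 1 -1 -24 0 0")

```text
clock: 1.9
eef_pos: [0.3327, 0.0481, 0.2116]
tool_rot: [-0.001, 1.0, 0.0, 0.001]
ft_force: [1.9, -1.2, 0.1]
grip_width: -0.0
grasp_force: 0.0
```

>>> send_rows(motion="1 0 -4.8 0 0; 1 0 -9.6 0 0; 1 0 -14.4 0 0; 1 0 -19.2 0 0; 1 0 -24 0 0")

```text
clock: 2.4
eef_pos: [0.3328, -0.1923, 0.2117]
tool_rot: [-0.0, 1.0, -0.0, 0.001]
ft_force: [0.8, 0.6, 0.4]
grip_width: 0.0
grasp_force: 0.0
```

>>> send_rows(motion="1 -0.3 -4.5 0 0; 1 -0.5 -9 3 0; 1 -0.5 -12.1 7.5 0; 1 -0.5 -12.1 12 0; 1 -0.5 -12.1 14.9 0")

```text
clock: 2.9
eef_pos: [0.3369, -0.3116, 0.0593]
tool_rot: [0.001, 1.0, 0.001, -0.001]
ft_force: [-0.2, -0.2, 0.7]
grip_width: -0.0001
grasp_force: 0.0
```

>>> send_rows(motion="1 -1 0 0 0; 1 -2 0 0 0; 1 -3 0 0 0; 1 -3.8 0 0 0; 1 -4.4 0 0 0")

```text
clock: 3.4
eef_pos: [0.382, -0.3119, 0.0639]
tool_rot: [-0.001, 1.0, -0.002, -0.001]
ft_force: [-14.9, -1.7, 11.4]
grip_width: 0.0001
grasp_force: 8.8
```

```bash
python3 - <<'E'
from h import *
print(bot.get_obs()["ft_force"])
s=snap("side");cv2.imwrite("pics/c1.png",cv2.resize(s[365:470,270:410,::-1],None,fx=4,fy=4,interpolation=cv2.INTER_CUBIC))
E
```

```text
[-14.92028517  -1.72450575  11.4088285 ]
```

>>> send_rows(motion="1 1 0 0 0; 1 3 0 0 0; 1 3 0 -4 0; 1 3 4 -8 0; -1 3 8.5 -10 0")

```text
clock: 3.95
eef_pos: [0.354, -0.2321, 0.1631]
tool_rot: [0.001, 1.0, -0.001, 0.003]
ft_force: [1.9, -0.2, 0.4]
grip_width: 0.0133
grasp_force: 0.0
```

```bash
python3 - <<'E'
from h import *
s=snap("side");a=cv2.resize(s[385:450,290:370,::-1],None,fx=5,fy=5,interpolation=cv2.INTER_CUBIC)
cv2.imwrite("pics/c1.png",a)
E
```

```text
(no output)
```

View pics/c1.png

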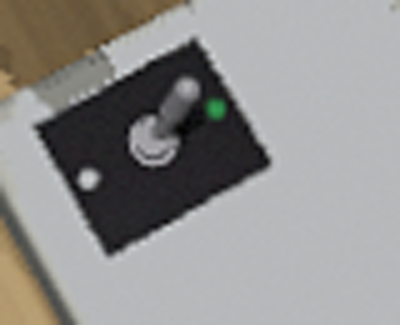

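The toggle is on, with the bat leaning to the green dot. Next I'll grip cap 2 off-centre, at the end nearest the robot, so it can be tipped over the red tray's near wall.

>>> send_rows(motion="-1 -3.4 3.9 0 -0.06; -1 -6.8 7.8 0 -0.12; -1 -10.2 11.7 0 -0.18; -1 -13.5 15.5 0 -0.239; -1 -16.4 18.8 0 -0.239")

```text
clock: 4.5
eef_pos: [0.5176, -0.0407, 0.1609]
tool_rot: [-0.121, 0.993, -0.0, 0.001]
ft_force: [1.1, -1.1, -0.1]
grip_width: 0.0855
grasp_force: 0.0
```

>>> send_rows(motion="-1 0 0 4.5 0; -1 0 0 9 0; -1 0 0 11 0; -1 0 0 11 0; -1 0 0 11 0")

```text
clock: 5.0
eef_pos: [0.5166, -0.0427, 0.0507]
tool_rot: [-0.12, 0.993, 0.0, 0.0]
ft_force: [0.7, 0.5, 1.1]
grip_width: 0.0855
grasp_force: 0.0
```

```bash
python3 - <<'E'
from h import *
print(bot.get_obs()["eef_pos"],bot.get_obs()["grip_width"])
s=snap("side");t=snap("top")
p=w2pix("side",(.534,-.04,.02)).astype(int);q=w2pix("top",(.534,-.04,.02)).astype(int)
A=[cv2.resize(i[v-50:v+50,u-60:u+60,::-1],None,fx=3.3,fy=3.3,interpolation=cv2.INTER_CUBIC) for i,(u,v) in((s,p),(t,q))]
cv2.imwrite("pics/c2.png",np.hstack(A))
E
```

```text
[ 0.51655232 -0.04267117  0.05070943] 0.08552358488482313
```

View pics/c2.png

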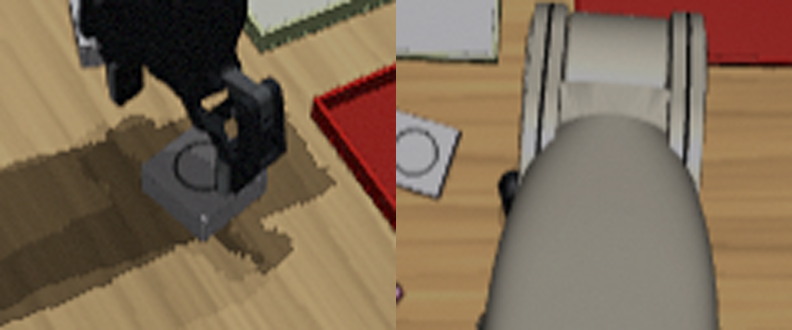

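The gripper straddles cap 2 in the side view. Lowering, closing and lifting.

>>> send_rows(motion="-1 0 0 3 0; -1 0 0 4.6 0; 1 0 0 4.6 0; 1 0 0 4.6 0; 1 0 0 4.6 0")

```text
clock: 5.6
eef_pos: [0.518, -0.0432, 0.0062]
tool_rot: [-0.12, 0.993, -0.0, 0.002]
ft_force: [-0.3, -0.7, -0.2]
grip_width: 0.0549
grasp_force: 63.7
```

>>> send_rows(motion="1 0 0 0 0; 1 0 0 0 0; 1 0 0 -1 0; 1 0 0 -3 0; 1 0 0 -5 0")

```text
clock: 6.1
eef_pos: [0.5155, -0.0427, 0.0548]
tool_rot: [-0.12, 0.993, 0.0, -0.001]
ft_force: [-0.3, 0.4, -1.6]
grip_width: 0.0551
grasp_force: 63.9
```

```bash
python3 - <<'E'
from h import *
print(bot.get_obs()["grip_width"])
s=snap("side");u,v=w2pix("side",(.52,-.04,.05)).astype(int)
cv2.imwrite("pics/c3.png",cv2.resize(s[v-50:v+60,u-70:u+70,::-1],None,fx=4,fy=4,interpolation=cv2.INTER_CUBIC))
E
```

```text
0.05511832835915529
```

View pics/c3.png

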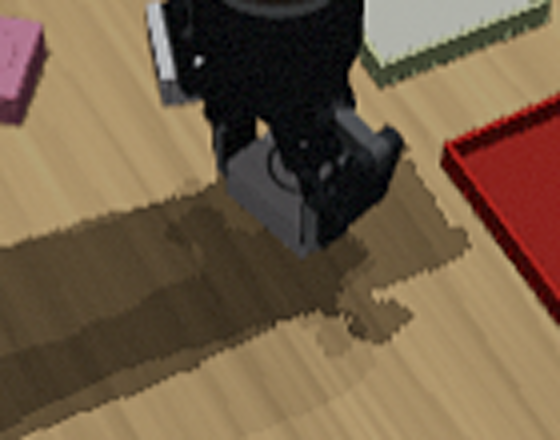

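Cap 2 is held level and didn't swing. Carrying it to the red tray's near wall and lowering its far end onto the wall to rotate it in the grip.

>>> send_rows(motion="1 -1.7 -3.4 0 0.1; 1 -3.4 -6.8 0 0.2; 1 -5.1 -10.2 0 0.269; 1 -5.1 -10.2 1 0.269; 1 -5.1 -10.2 2 0.269")

```text
clock: 6.65
eef_pos: [0.5901, -0.1305, 0.0335]
tool_rot: [0.015, 1.0, 0.0, 0.0]
ft_force: [0.2, 0.5, -1.0]
grip_width: 0.0544
grasp_force: 63.9
```

>>> send_rows(motion="1 0 0 0.5 0; 1 0 0 1 0; 1 0 0 1.5 0; 1 0 0 2 0; 1 0 0 2.5 0")

```text
clock: 7.15
eef_pos: [0.5858, -0.1292, 0.0123]
tool_rot: [0.014, 1.0, -0.001, -0.003]
ft_force: [-18.1, 1.1, 26.5]
grip_width: 0.0547
grasp_force: 75.7
```

>>> send_rows(motion="1 -0.3 0 0 0; 1 -0.6 0 0 0; 1 -0.9 0 0 0; 1 -1.1 0 0 0; 1 -1.2 0 0.2 0")

```text
clock: 7.65
eef_pos: [0.5898, -0.1289, 0.0091]
tool_rot: [0.015, 1.0, 0.0, -0.01]
ft_force: [-30.7, 2.5, 33.4]
grip_width: 0.0545
grasp_force: 82.5
```

```bash
python3 - <<'E'
from h import *
o=bot.get_obs();print(o["eef_pos"],o["ft_force"])
s=snap("side");u,v=w2pix("side",(.60,-.13,.04)).astype(int)
cv2.imwrite("pics/c4.png",cv2.resize(s[v-55:v+55,u-70:u+70,::-1],None,fx=5,fy=5,interpolation=cv2.INTER_CUBIC))
E
```

```text
[ 0.58981868 -0.12894819  0.00911038] [-30.69240799   2.47219446  33.38102923]
```

View pics/c4.png

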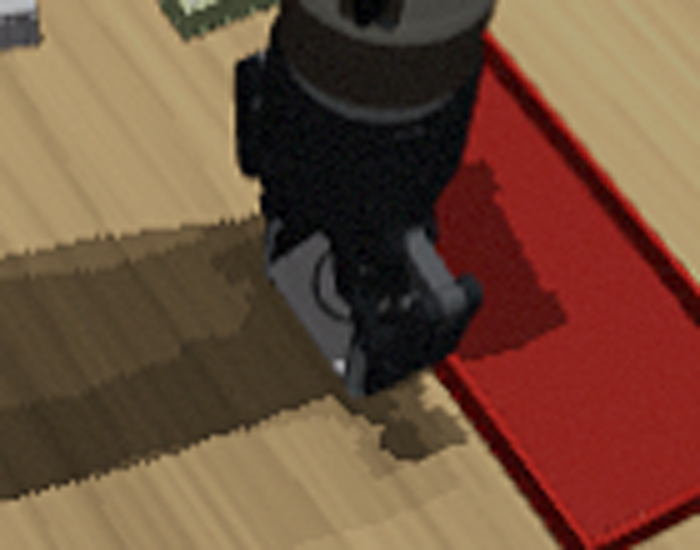

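Cap 2 has clearly tipped, about 50°, against the wall with its closed top facing the robot. The arm is giving about 12 mm under 30 N, so I'll test whether a partial closure lowers the grip force and makes it pivot more easily.

>>> send_rows(motion="-0.15 -0.5 0 0 0; -0.15 -0.5 0 0 0; -0.15 -0.5 0 0 0")

```text
clock: 8.0
eef_pos: [0.5929, -0.129, 0.0088]
tool_rot: [0.014, 1.0, 0.0, -0.012]
ft_force: [-35.1, 0.9, 35.6]
grip_width: 0.0548
grasp_force: 85.5
```

>>> send_rows(motion="-0.22 0 0 0 0; -0.22 0 0 0 0")

```text
clock: 8.2
eef_pos: [0.5931, -0.129, 0.0089]
tool_rot: [0.014, 1.0, 0.0, -0.012]
ft_force: [-34.7, 1.1, 34.9]
grip_width: 0.0548
grasp_force: 85.5
```

>>> send_rows(motion="-0.25 0 0 0 0; -0.25 0 0 0 0")

```text
clock: 8.4
eef_pos: [0.5931, -0.129, 0.0089]
tool_rot: [0.014, 1.0, -0.0, -0.012]
ft_force: [-35.9, 1.0, 36.2]
grip_width: 0.0545
grasp_force: 85.5
```

>>> send_rows(motion="-0.27 0 0 0 0; -0.27 0 0 0 0")

```text
clock: 8.6
eef_pos: [0.5931, -0.129, 0.0089]
tool_rot: [0.014, 1.0, -0.0, -0.012]
ft_force: [-34.7, 1.5, 35.7]
grip_width: 0.0542
grasp_force: 85.5
```

>>> send_rows(motion="-0.28 0 0 0 0; -0.28 0 0 0 0")

```text
clock: 8.8
eef_pos: [0.5931, -0.129, 0.0088]
tool_rot: [0.014, 1.0, 0.0, -0.012]
ft_force: [-35.5, 1.2, 35.0]
grip_width: 0.0551
grasp_force: 70.6
```

Grip force starts to fall at -0.28, so it can be tuned. Easing further.

>>> send_rows(motion="-0.284 0 0 0 0; -0.284 0 0 0 0")

```text
clock: 9.0
eef_pos: [0.5931, -0.1289, 0.0087]
tool_rot: [0.014, 1.0, 0.0, -0.012]
ft_force: [-35.3, 1.1, 34.1]
grip_width: 0.0553
grasp_force: 62.4
```

>>> send_rows(motion="-0.288 0 0 0 0; -0.288 0 0 0 0")

```text
clock: 9.2
eef_pos: [0.5937, -0.1289, 0.0083]
tool_rot: [0.014, 1.0, 0.0, -0.012]
ft_force: [-33.2, 0.8, 31.9]
grip_width: 0.0551
grasp_force: 54.1
```

>>> send_rows(motion="-0.291 0 0 0 0; -0.291 0 0 0 0")

```text
clock: 9.4
eef_pos: [0.594, -0.1289, 0.0078]
tool_rot: [0.014, 1.0, 0.0, -0.011]
ft_force: [-31.1, 0.4, 27.0]
grip_width: 0.0557
grasp_force: 48.0
```

>>> send_rows(motion="-0.295 0.3 0 -0.1 0; -0.295 0.3 0 -0.1 0")

```text
clock: 9.6
eef_pos: [0.5942, -0.1289, 0.0081]
tool_rot: [0.014, 1.0, 0.0, -0.008]
ft_force: [-21.5, -0.5, 17.0]
grip_width: 0.0557
grasp_force: 38.2
```

>>> send_rows(motion="-0.3 0 0 0 0; -0.3 0 0 0 0")

```text
clock: 9.8
eef_pos: [0.5943, -0.1289, 0.008]
tool_rot: [0.014, 1.0, 0.0, -0.008]
ft_force: [-20.2, 0.6, 16.8]
grip_width: 0.056
grasp_force: 27.0
```

>>> send_rows(motion="-0.304 0 0 0 0; -0.304 0 0 0 0")

```text
clock: 10.0
eef_pos: [0.5949, -0.1289, 0.0072]
tool_rot: [0.014, 1.0, 0.0, -0.008]
ft_force: [-17.1, 0.0, 12.0]
grip_width: 0.0558
grasp_force: 18.2
```

>>> send_rows(motion="-0.306 0 0 0 0; -0.306 0 0 0 0")

```text
clock: 10.2
eef_pos: [0.5958, -0.1289, 0.007]
tool_rot: [0.014, 1.0, 0.0, -0.007]
ft_force: [-14.1, -0.6, 9.8]
grip_width: 0.0559
grasp_force: 13.5
```

>>> send_rows(motion="-0.308 0 0 0 0; -0.308 0 0 0 0")

```text
clock: 10.4
eef_pos: [0.5974, -0.1289, 0.0071]
tool_rot: [0.014, 1.0, 0.0, -0.006]
ft_force: [-11.4, 0.1, 7.1]
grip_width: 0.0558
grasp_force: 8.8
```

>>> send_rows(motion="-0.31 0 0 0 0; -0.31 0 0 0 0")

```text
clock: 10.6
eef_pos: [0.6002, -0.1289, 0.0074]
tool_rot: [0.014, 1.0, 0.0, -0.003]
ft_force: [-5.1, 0.4, 2.2]
grip_width: 0.056
grasp_force: 3.8
```

```bash
python3 - <<'E'
from h import *
s=snap("side");u,v=w2pix("side",(.60,-.13,.04)).astype(int)
cv2.imwrite("pics/c5.png",cv2.resize(s[v-55:v+55,u-70:u+70,::-1],None,fx=5,fy=5,interpolation=cv2.INTER_CUBIC))
E
```

>>> send_rows(motion="-0.31 -0.1 0 0.2 0; -0.31 -0.1 0 0.4 0; -0.31 -0.15 0 0.5 0; -0.31 -0.2 0 0.5 0")

```text
clock: 11.05
eef_pos: [0.6039, -0.1291, 0.0025]
tool_rot: [0.014, 1.0, 0.001, -0.002]
ft_force: [-6.5, 1.7, 4.0]
grip_width: 0.0561
grasp_force: 4.6
```

```bash
python3 - <<'E'
from h import *
s=snap("side");u,v=w2pix("side",(.60,-.13,.04)).astype(int)
cv2.imwrite("pics/c5.png",cv2.resize(s[v-55:v+55,u-70:u+70,::-1],None,fx=5,fy=5,interpolation=cv2.INTER_CUBIC))
E
```

```text
(no output)
```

View pics/c5.png

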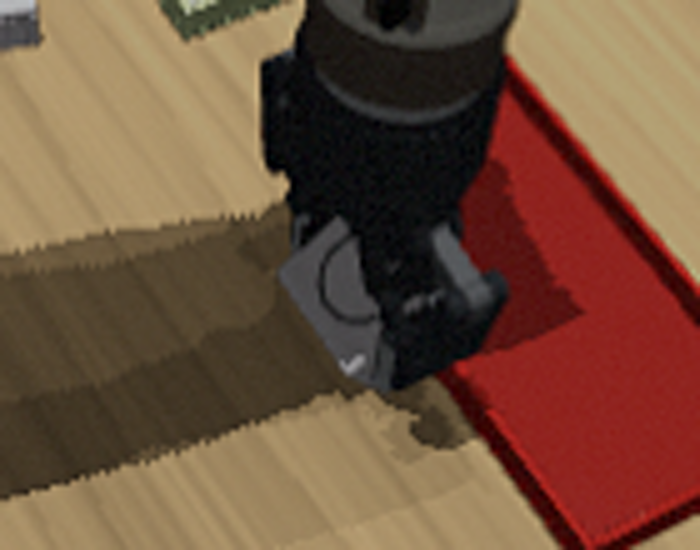

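Cap 2 is now nearly on edge, at about 80°. Next I'll lift it with a moderate grip, set its lower edge over the wall top and lower it to rotate past 90°.

>>> send_rows(motion="-0.295 0.6 0 0 0; -0.295 0.6 0 -0.8 0; -0.295 0.6 0 -1.8 0; -0.295 0.6 0 -2.7 0; -0.295 0.2 0 -2.7 0")

```text
clock: 11.6
eef_pos: [0.6056, -0.1306, 0.0325]
tool_rot: [0.014, 1.0, -0.0, 0.002]
ft_force: [1.2, 0.4, -0.6]
grip_width: 0.0555
grasp_force: 24.4
```

>>> send_rows(motion="-0.305 -0.3 0 0 0; -0.305 -0.3 0 0.6 0; -0.305 -0.3 0 1.2 0; -0.305 -0.3 0 1.8 0; -0.305 -0.3 0 2.3 0")

```text
clock: 12.1
eef_pos: [0.6059, -0.1301, 0.0054]
tool_rot: [0.014, 1.0, 0.0, -0.001]
ft_force: [-0.3, 0.7, -1.2]
grip_width: 0.0555
grasp_force: 19.1
```

```bash
cat >> h.py <<'E'
def amap(n,p,w=24,h=20,dx=0,dy=0):
    im=snap(n); u,v=w2pix(n,p).astype(int); u+=dx;v+=dy
    r=im[v-h:v+h,u-w:u+w]; hs=cv2.cvtColor(r,cv2.COLOR_RGB2HSV).astype(int)
    out=[]
    for row in hs:
        out.append("".join("R" if s>150 and (H<6 or H>174) else "." if s>75 and 6<=H<30 and V>60 else "#" if V<45 else "b" if s>75 and 6<=H<40 else "o" if V<85 else "O" if V<130 else "W" for H,s,V in row))
    print("\n".join(out))
E
python3 - <<'E'
from h import *
amap("side",(.60,-.13,.03),26,22)
E
```

```text
...............####################################R
...............###################################RR
...............###################################RR
...............##################################RRR
...............##################################RRR
...............b#################################RRR
...............b##o##############################oRR
................ooo#####oo#######################RRR
...............bo#####ooooo#################ooo###RR
...............#o####oooooo#################ooOo##RR
...............#o###ooooooo################oOOOO##RR
...............oo##oooooo#ooo###############OOOOooRR
...............oo#oooooo#oooo###############oOOOOORR
.....b.........oooooooo#ooooo###############oOOOOOOR
...............ooooooo#oooooo################oOOOOOO
..............oooooooo#oooooo#################oOOOOO
.............oooooooo#oooooooo################oOOOOO
............ooooooooo#oooooooo#################oOOOO
.............oooooooo#oooooooo#################ooOOO
.............oooooooo#oooooooo##################oOOo
..............ooooooo#oooooooo##########
[... 531 characters left out ...]
###########
................b.....ooooooooooo###################
......................ooooooooooo#o#################
.................bb....ooooooooOo#oo################
.................bb.....ooooWWOO#ooo##############RR
.................bbb....oOWWWWOo#ooo############RRRR
..................bb.....OWWWOOo#ooo##########RRRRRR
...................bb....oOWOoOo#ooo########RRRRRRRR
....................b.....oOoooooooo#######RRRRRRRRR
.....................b.......oooooo#######.RRRRRRRRR
......................b........ooooo####....RRRRRRRR
.....................bbb.........ooo##b......RRRRRRR
.....................b..........b......b......RRRRRR
.................................bb............RRRRR
```

The map shows the cap still upright at about 80–90°, so the lower edge missed the wall. Raising and retrying with more overlap.

>>> send_rows(motion="-0.295 0.5 0 -0.5 0; -0.295 0.6 0 -1.8 0; -0.295 0.6 0 -2.8 0; -0.295 0 0 -2.8 0; -0.295 -0.4 0 -2.8 0")

```text
clock: 12.65
eef_pos: [0.6125, -0.1307, 0.0365]
tool_rot: [0.014, 1.0, -0.0, 0.002]
ft_force: [-0.1, 0.1, -0.9]
grip_width: 0.0559
grasp_force: 24.4
```

>>> send_rows(motion="-0.303 0 0 0.3 0; -0.303 0 0 0.6 0; -0.303 0 0 0.9 0; -0.303 0 0 1.2 0; -0.303 0 0 1.2 0")

```text
clock: 13.15
eef_pos: [0.61, -0.1303, 0.0218]
tool_rot: [0.014, 1.0, 0.0, -0.001]
ft_force: [0.8, -0.1, -0.3]
grip_width: 0.0553
grasp_force: 24.4
```

>>> send_rows(motion="-0.304 0 0 0.4 0; -0.304 0 0 0.8 0; -0.304 0 0 0.8 0")

```text
clock: 13.45
eef_pos: [0.6102, -0.1303, 0.0141]
tool_rot: [0.014, 1.0, 0.0, -0.001]
ft_force: [-0.5, -0.3, -1.2]
grip_width: 0.0557
grasp_force: 22.0
```

>>> send_rows(motion="-0.305 0 0 0.4 0; -0.305 0 0 0.7 0; -0.305 0 0 0.7 0")

```text
clock: 13.75
eef_pos: [0.61, -0.1304, 0.0074]
tool_rot: [0.015, 1.0, 0.0, -0.001]
ft_force: [-1.8, -1.5, -1.1]
grip_width: 0.0558
grasp_force: 19.1
```

```bash
python3 - <<'E'
from h import *
amap("side",(.60,-.13,.03),26,22)
E
```

```text
................####################################
................R##################################R
................###################################R
................b##################################R
.................b#################################o
.................booo#####o########################o
.................#ooo####ooo########################
.................#o#####ooooo#################ooo###
.................#o####oooooo#################oOOo##
.................#o###ooooooo#################OOOOoR
.................oo##oooooo#ooo###############oOOOOo
.................ooooooooo#oooo###############oOOOOO
.................oooooooo#ooooo###############ooOOOO
.................ooooooo#oooooo################oOOOO
................oooooooo#oooooo######o##########oOOO
...............oooooooo#ooooooo#################ooOO
..............ooooooooo#oooooooo#################oOO
...............Oooooooo#oooooooo##################oO
...............oooooooo#oooooooo##################oo
................ooooooo#oooooooo###############o###o
.................oooooo#ooooooooo#######
[... 531 characters left out ...]
###########
.......b.........b......ooooooooooo#o###############
................b........ooooooooOoooo##############
...............bbbb.......oooWOOOO#ooo#############R
.................bb........OWWWOOo#ooo###########RRR
...................b.......OWWOOOo#ooo#########RRRRR
..................b.b.......OOOooo#oo#########RRRRRR
..................bb.........oooo#ooo#######RRRRRRRR
.....................b.........oooooo######RRRRRRRRR
....................b.b..........ooooo###...RRRRRRRR
.....................bb............oob#b....bRRRRRRR
.....................bbb...b..bb......b......bRRRRRR
...................................b..b.......RRRRRR
.......................................bb......RRRRR
```

The finger covers most of the side face, so the cap slid in the light grip and its rim is now only about 10 mm from the finger axis. The ledge can't be used again here. I'll stand it on the bench instead, regrip lightly near the top and lower it over like a drawbridge.

>>> send_rows(motion="-0.3 0.6 0 0 0; -0.3 0.6 0 0.2 0; -0.3 0.6 0 0.4 0; -0.3 0.6 0 0.6 0; -0.3 0.6 0 0.6 0")

```text
clock: 14.3
eef_pos: [0.6055, -0.1303, 0.0034]
tool_rot: [0.014, 1.0, -0.0, 0.001]
ft_force: [-3.1, 0.5, 6.8]
grip_width: 0.056
grasp_force: 19.2
```

>>> send_rows(motion="-0.305 0 0 0.2 0; -0.307 0 0 0.4 0; -0.307 0 0 0.4 0")

```text
clock: 14.6
eef_pos: [0.6059, -0.1303, 0.0008]
tool_rot: [0.014, 1.0, -0.0, 0.002]
ft_force: [-5.1, 0.1, 12.7]
grip_width: 0.0555
grasp_force: 14.7
```

>>> send_rows(motion="-0.311 0 0 -0.2 0; -0.314 0 0 -0.2 0; -0.32 0 0 -0.2 0; -0.36 0 0 -0.2 0; -0.45 0 0 -0.2 0")

```text
clock: 15.1
eef_pos: [0.6046, -0.1302, -0.0006]
tool_rot: [0.014, 1.0, 0.0, -0.0]
ft_force: [-0.2, -0.1, -0.0]
grip_width: 0.0618
grasp_force: 0.0
```

>>> send_rows(motion="-0.6 0 0 0 0; -0.6 0 0 -2 0; -0.6 0 0 -5 0; -0.6 0 0 -8 0; -0.6 4.5 0 -10 0")

```text
clock: 15.6
eef_pos: [0.5659, -0.1297, 0.1021]
tool_rot: [0.014, 1.0, -0.001, 0.005]
ft_force: [-0.5, -0.2, 1.3]
grip_width: 0.0681
grasp_force: 0.0
```

```bash
python3 - <<'E'
from h import *
amap("side",(.60,-.13,.03),26,22)
E
```

```text
................RR#########RRo################RRRRRR
................RRR#######RRRO################RRRRRR
.................RRR######RRRO###############RRRRRRR
..................RRR#####ROOo###############RRRRRRR
..................RR######OoOo###############RRRRRRR
...................RR#####o#o################RRRRRRR
...................RR########################RRRRRRR
...................bR#######################RRRRRRRR
.....................R######################RRRRRRRR
.....................#######################RRRRRRRR
.....................#######################RRRRRRRR
....................O######################RRRRRRRRR
..................OOO#o####################oORRRRRRR
.................OOOO#oo###################oORRRRRRR
.................OOOO#ooo###############oooOOORRRRRR
................OOOOO#ooo#############ooOOOOOOORRRRR
...............OOOOOooooo############OOOOOOOOOOORRRR
.............OooOOOO#ooo##########oooOOOOOOOOOOORRRR
............OOOOOOOO#ooo#########oOooOOOOOOOOOOOORRR
............OOOOooOO#ooo#########OOo#OOOOOOOOOOOORRR
............oOOOoOOO#ooo#######ooOOOoOOO
[... 531 characters left out ...]
ooooRRRRRRR
...............bbb..ooOOOOOOOOOOOOOOooooooooRRRRRRRR
................b....ooOOOOOOOOOOOOooooooooRRRRRRRRR
................bbb..ooOOOOOOOOOOOooooooooRRRRRRRRRR
......................ooOOOOOOOOOooooooooRRRRRRRRRRR
..................b....oOOOOOOOoooooooo..RRRRRRRRRRR
..................b....oOOOOOOoooooooo...bRRRRRRRRRR
...................b....oOOOOoooooooO.....bRRRRRRRRR
..................bbbb...OOOooooooooo......RRRRRRRRR
....................bbb..oOOooooooo........RRRRRRRRR
....................bbb...oooooooo..........RRRRRRRR
......................b.......ooo............RRRRRRR
.......................bb.....................RRRRRR
......................bbbb.....................RRRRR
```

```bash
python3 - <<'E'
from h import *
u0=w2pix("side",(.60,-.13,.03)).astype(int)-[26,22]
for th in (0,50,70,90):
    t=np.radians(th);P=[]
    # corner C at bench; cap frame: along length L (from -x end), depth from closed
    for y in(-.158,-.102):
        for l,d in((0,0),(0,.026),(.056,0),(.056,.026)): # d depth closed->rim
            x=l*np.cos(t)+d*np.sin(t); z=l*np.sin(t)-d*np.cos(t)
            P.append((x,y,z))
    P=np.array(P); P[:,2]-=P[:,2].min(); P[:,0]+=.620-P[:,0].max() if th==90 else .60-P[:,0].mean()
    print(th,[(w2pix("side",p)-u0).round().astype(int).tolist() for p in P])
E
```

```text
0 [[22, 40], [21, 47], [46, 28], [44, 35], [7, 19], [6, 26], [30, 8], [29, 15]]
50 [[22, 42], [30, 42], [40, 22], [47, 23], [7, 22], [14, 22], [23, 2], [31, 3]]
70 [[24, 43], [34, 40], [35, 24], [45, 21], [9, 22], [19, 20], [19, 3], [29, 1]]
90 [[30, 42], [41, 36], [33, 26], [44, 21], [15, 22], [26, 17], [17, 6], [28, 0]]
```

The corner geometry fits a cap leaning about 48° on the wall, resting stably. I'll straddle it along x with the gripper turned 90°, push the top upright with the outer finger, and use the inner finger to catch it.

>>> send_rows(motion="-0.754 0 0 -2 0.15; -0.754 -1 0 -2 0.3; -0.754 -2 0 -2 0.45; -0.754 -3 0 -2 0.6; -0.754 -4.2 0 -2 0.75")

```text
clock: 16.15
eef_pos: [0.6017, -0.1301, 0.1197]
tool_rot: [0.383, 0.924, -0.0, -0.0]
ft_force: [-0.7, 0.1, -0.8]
grip_width: 0.0746
grasp_force: 0.0
```

>>> send_rows(motion="-0.754 0 0 0 0.15; -0.754 0 0 0 0.3; -0.754 0 0 0 0.45; -0.754 0 0 0 0.6; -0.754 0 0 0 0.75")

```text
clock: 16.65
eef_pos: [0.6014, -0.1301, 0.1194]
tool_rot: [0.694, 0.72, -0.0, -0.0]
ft_force: [-0.1, -0.3, 0.1]
grip_width: 0.075
grasp_force: 0.0
```

>>> send_rows(motion="-0.754 0 0 0 0.07; -0.754 0 0 0 0.07; -0.754 0 0 0 0.07")

```text
clock: 16.95
eef_pos: [0.6016, -0.1301, 0.1196]
tool_rot: [0.716, 0.698, -0.0, -0.0]
ft_force: [-0.4, 0.2, -0.5]
grip_width: 0.0745
grasp_force: 0.0
```

```bash
python3 - <<'E'
from h import *
u0=w2pix("side",(.60,-.13,.03)).astype(int)-[26,22]
for (a,b),zs in (((51,22),(.036,.042)),((33,41),(0,)),((43,22),(.055,.06)),((12,19),(.012,.017)),((25,38),(.012,.017))):
    print(a,b,[pix2w("side",a+u0[0],b+u0[1],z).round(4).tolist() for z in zs])
E
```

```text
51 22 [[0.6392, -0.1571, 0.036], [0.6362, -0.16, 0.042]]
33 41 [[0.5996, -0.1588, 0.0]]
43 22 [[0.6162, -0.1587, 0.055], [0.6138, -0.1612, 0.06]]
12 19 [[0.5867, -0.0996, 0.012], [0.5846, -0.1023, 0.017]]
25 38 [[0.5845, -0.1507, 0.012], [0.5824, -0.1531, 0.017]]
```

>>> send_rows(motion="-0.754 0 0.4 4 0; -0.754 0 0.4 8 0; -0.754 0 0.4 9.3 0; -0.754 0 0.4 9.3 0")

```text
clock: 17.35
eef_pos: [0.6035, -0.1298, 0.0243]
tool_rot: [0.717, 0.697, -0.002, -0.003]
ft_force: [-0.3, 0.5, -0.2]
grip_width: 0.0747
grasp_force: 0.0
```

>>> send_rows(motion="-0.66 0 -0.4 0 0; -0.57 0 -0.8 0 0; -0.48 0 -1.2 0 0; -0.48 0 -1.2 0 0; -0.48 0 -1.2 0 0")

```text
clock: 17.85
eef_pos: [0.5943, -0.1301, 0.028]
tool_rot: [0.717, 0.697, 0.001, 0.001]
ft_force: [0.3, 0.2, -0.1]
grip_width: 0.0636
grasp_force: 0.4
```

```bash
python3 - <<'E'
from h import *
amap("side",(.60,-.13,.03),26,22)
E
```

```text
...#################################################
o##################################################R
###################################################R
##################################################RR
##################################RRR#############RR
##############################RRRRRRR############RRR
##############################oRRRRR#############RRR
############################oooRRRRR############RRRR
#################bb########oooooORRR########o##RRRRR
##################b#######oooooooRRR########oo#RRRRR
#########################oooooooooRR########oo#RRRRR
########################ooooooooooOR########ooRRRRRR
##########b.############oooooooooooo########o#RRRRRR
##########..############oooooooooooo########o#RRRRRR
##########..#############oooooooooooo######oooRRRRRR
###########.##########oooo#oooooooooo######ooRRRRRRR
###################o#oooooo##ooooooooo#####ooRRRRRRR
##################oooooooooo##ooooooooo####ooRRRRRRR
#################oooooooooooo#oooooooooo##ooRRRRRRRR
################ooooooooooooo#oooooooooo##oRRRRRRRRR
################oooooooooooooooooooooooo
[... 531 characters left out ...]
ooRRRRRRRRR
......b###ooo#oooo##oooo##oooooooooooooooRRRRRRRRRRR
.......bboooooooooooo##oooooooooooooooooRRRRRRRRRRRR
..........oooooooooooooooooooooooooooooRRRRRRRRRRRRR
.............ooooooooooooooooooooooooo..RRRRRRRRRRRR
..............ooooooooooOooOooooooooo....RRRRRRRRRRR
...............ooooooooWWOOOOoooooOo.....RRRRRRRRRRR
...............ooooooOOWWOOoooooooo.......bRRRRRRRRR
...............booooOWWWOOooooooO...b......RRRRRRRRR
.................OWWWWWOOoooooooo...........RRRRRRRR
.................oWWWWOOOoooooo......b......RRRRRRRR
..................OWWOOOoooooo...............bRRRRRR
..................oOOOoOOoooo..bbb............RRRRRR
....................oooooooo...................RRRRR
```

The cap slid and flattened a little instead of tipping. A better way is to push its low edge towards the wall with closed fingers, so the rim rides up the wall edge to vertical and the finger catches it. Lifting clear to re-measure.

>>> send_rows(motion="-0.754 0 0.6 0 0; -0.754 0 0.6 -1 0; -0.754 0 0.6 -5 0; 0 0 -4 -7 0; 1 0 -8.5 -7 0")

```text
clock: 18.4
eef_pos: [0.5118, -0.1282, 0.1007]
tool_rot: [0.717, 0.697, 0.002, 0.004]
ft_force: [0.1, -1.5, 0.1]
grip_width: 0.047
grasp_force: 0.0
```

```bash
python3 - <<'E'
from h import *
amap("side",(.60,-.13,.03),30,26)
E
```

```text
########################RRRRRRRRRRRRRRRRRRRRRRRRRRRRRRRRRRRR
##################R####RRRRRRRRRRRRRRRRRRRRRRRRRRRRRRRRRRRRR
..b##############.RRR#RRRRRRRRRRRRRRRRRRRRRRRRRRRRRRRRRRRRRR
..b#############..RRRRRRRRRRRRRRRRRRRRRRRRRRRRRRRRRRRRRRRRRR
..#############b....RRRRRRRRRRRRRRRRRRRRRRRRRRRRRRRRRRRRRRRR
..#############b....RRRRRRRRRRRRRRRRRRRRRRRRRRRRRRRRRRRRRRRR
..#############......RRRRRRRRRRRRRRRRRRRRRRRRRRRRRRRRRRRRRRR
..############........RRRRRRRRRRRRRRRRRRRRRRRRRRRRRRRRRRRRRR
..#######o####........RRRRRRRRRWWWRRRRRRRRRRRRRRRRRRRRRRRRRR
..#######oo##b.........RRRRRRRWWWWWRRRRRRRRRRRRRRRRRRRRRRRRR
..#######ooo#b..........RRRRRWWWWWWRRRRRRRRRRRRRRRRRRRRRRRRR
..#######oo##............RROWWWWWWWWRRRRRRRRRRRRRRRRRRRRRRRR
..#######oo##............ROWWWWWWWWWWRRRRRRRRRRRRRRRRRRRRRRR
..#######oo##............OOWWWWWWWWWWWRRRRRRRRRRRRRRRRRRRRRR
...######oo##...........WOOOWWWWWWWWWWRRRRRRRRRRRRRRRRRRRRRR
...######oo##..........OOOOOWWWWWWWWWWWRRRRRRRRRRRRRRRRRRRRR
....#####oo..........OOOOOOOWWWWWWWWWWWWRRRRRRRRRRRRRRRRRRRR
.....####oo.........OOOOOOOOOWWWWWWWWWWWWRRRRRRRRRRRRRRRRRRR
..
[... 1371 characters left out ...]
OOoooooooo....RRRRRRRRRRRRRRR
......................OOOOOOOOOOoooooooo......RRRRRRRRRRRRRR
.......................OOOOOOOOooooooOo.bb.....RRRRRRRRRRRRR
.......................oOOOOOooooooooo.b........RRRRRRRRRRRR
........................oOOOoooooooo............RRRRRRRRRRRR
.........................OOoooooooo..............RRRRRRRRRRR
..........................ooooooo.................RRRRRRRRRR
...........................ooooo...................RRRRRRRRR
............................ooo.....................RRRRRRRR
....................................................RRRRRRRR
.....................................................RRRRRRR
......................................................RRRRRR
```

```bash
cat >> h.py <<'E'
def fit(obs, u0):
    # obs: list of ((col,row),(l,d,s)): l along cap from low end, d depth from rim, s=+-1 y side
    from scipy.optimize import least_squares
    def P(q,l,d,s):
        xb,y,t=q; c,sn=np.cos(t),np.sin(t)
        return (xb+.056*l*c-.026*d*sn, y+.028*s, .056*l*sn+.026*d*c)
    f=lambda q:np.concatenate([w2pix("side",P(q,*k))-u0-np.array(o) for o,k in obs])
    r=least_squares(f,[.6,-.13,.7]); print("xb %.4f y %.4f th %.1f rms %.2f"%(r.x[0],r.x[1],np.degrees(r.x[2]),np.sqrt((r.fun**2).mean())))
E
python3 - <<'E'
from h import *
u0=w2pix("side",(.60,-.13,.03)).astype(int)-[30,26]
fit([((11,24.5),(0,1,1)),((25,45),(0,1,-1)),((29.5,48.5),(0,0,-1)),((47,29.5),(1,1,-1)),((51.5,31),(1,0,-1)),((32.5,8),(1,1,1))],u0)
E
```

```text
xb 0.5809 y -0.1316 th 26.9 rms 0.84
```

The fit gives θ=27° with the low edge at x=0.581, consistent with resting on the wall edge. Going down behind it with closed fingers.

>>> send_rows(motion="1 -0.3 0 3.5 0; 1 -0.3 0 7 0; 1 -0.3 0 9.5 0; 1 -0.3 1 9.5 0; 1 -0.3 2 9.5 0")

```text
clock: 18.95
eef_pos: [0.5291, -0.1311, 0.0021]
tool_rot: [0.717, 0.697, -0.0, -0.0]
ft_force: [-0.8, -0.3, -0.5]
grip_width: -0.0001
grasp_force: 0.0
```

>>> send_rows(motion="1 0 0.7 0 0; 1 0 1.4 0 0; 1 0 2.1 0 0; 1 0 2.7 0 0; 1 0 2.7 0 0")

```text
clock: 19.45
eef_pos: [0.5566, -0.1319, 0.0019]
tool_rot: [0.717, 0.697, 0.0, 0.0]
ft_force: [0.0, 0.8, 0.1]
grip_width: 0.0001
grasp_force: 0.0
```

>>> send_rows(motion="1 0 0.3 0 0; 1 0 0.6 0 0; 1 0 0.9 0 0; 1 0 1.2 0 0; 1 0 1.4 0 0")

```text
clock: 19.95
eef_pos: [0.5694, -0.1322, 0.0017]
tool_rot: [0.717, 0.697, -0.0, -0.0]
ft_force: [-3.0, 0.2, -0.2]
grip_width: 0.0003
grasp_force: 1.2
```

```bash
python3 - <<'E'
from h import *
print(bot.get_obs()["eef_pos"]);amap("side",(.60,-.13,.03),30,26)
E
```

```text
[ 0.56940371 -0.13219955  0.00170925]
..###############oooooooooooooooo############oRRRRRRRRRRRRRR
..##################ooooooooooo###############oRRRRRRRRRRRRR
..###########################################ooORRRRRRRRRRRR
..##########################################ooooRRRRRRRRRRRR
..############################################oooRRRRRRRRRRR
..###############################################RRRRRRRRRRR
..################################################RRRRRRRRRR
..#################################################RRRRRRRRR
...################################################RRRRRRRRR
...###############################################RRRRRRRRRR
..b#######################################o#######RRRRRRRRRR
..########################################oo#####RRRRRRRRRRR
..########################################oo####RRRRRRRRRRRR
.###############################################RRRRRRRRRRRR
b##############################################oRRRRRRRRRRRR
##############################################oOORRRRRRRRRRR
#############################################oOOOORRRRRRRRRR
#########################
[... 1409 characters left out ...]
ooooooooooo...RRRRRRRRRRRRRRR
............#####ooo##oob.....ooooooooooo.....bRRRRRRRRRRRRR
.............####ooo##oo.......ooooooooo.......RRRRRRRRRRRRR
.b...........####ooo##oo........ooooooo........RRRRRRRRRRRRR
..b...........##oooo#oo..b........oooo..........bRRRRRRRRRRR
................oooob....bb......................RRRRRRRRRRR
.................oo........b......................RRRRRRRRRR
...........................b.......................RRRRRRRRR
....................................................RRRRRRRR
.............................bb.....................RRRRRRRR
.............................bbb.....................RRRRRRR
..............................bbb.....................RRRRRR
```

Rising as planned, with only 3 N of push. Continuing.

>>> send_rows(motion="1 0 0.2 0 0; 1 0 0.4 0 0; 1 0 0.6 0 0; 1 0 0.75 0 0; 1 0 0.75 0 0")

```text
clock: 20.5
eef_pos: [0.5751, -0.1321, 0.0011]
tool_rot: [0.717, 0.697, -0.001, -0.002]
ft_force: [-6.3, 1.2, -0.2]
grip_width: 0.0002
grasp_force: 3.1
```

```bash
python3 - <<'E'
from h import *
print(bot.get_obs()["eef_pos"]);amap("side",(.60,-.13,.03),30,26)
E
```

```text
[ 0.57513791 -0.13213981  0.00105945]
.....####################oooooooo###############oRRRRRRRRRRR
.....#R########################################oooRRRRRRRRRR
.....##########################################oooORRRRRRRRR
.....############################################o#RRRRRRRRR
.....###############################################RRRRRRRR
.....################################################RRRRRRR
.....b###############################################RRRRRRR
......###############################################RRRRRRR
......###############################################RRRRRRR
.....b##############################################RRRRRRRR
.....#######################################oo######RRRRRRRR
....b########################################o#####RRRRRRRRR
....##############################################RRRRRRRRRR
...##############################################oORRRRRRRRR
...#############################################oOOORRRRRRRR
...#############################################oOOOORRRRRRR
...###################################o########oooOOOORRRRRR
...######################
[... 1409 characters left out ...]
.ooooooooooo..RRRRRRRRRRRRRRR
b.............b#####oo##oo.......ooooooooo....RRRbRRRRRRRRRR
................###oooo#oo...........oooo......RRRRRRRRRRRRR
................##oooo##o......................RRRRRRRRRRRRR
.................b.ooobb..b.....................RRRRRRRRRRRR
...................oo............................RRRRRRRRRRR
...........................bb.....................RRRRRRRRRR
....b.......................b......................RRRRRRRRR
.............................b......................RRRRRRRR
.............................bb.....................RRRRRRRR
..............................bb..b..................RRRRRRR
.............................bbbb.....................RRRRRR
```

```bash
python3 - <<'E'
from h import *
u0=w2pix("side",(.60,-.13,.03)).astype(int)-[30,26]
fit([((33,41.5),(0,1,-1)),((39.5,43),(0,0,-1)),((58.5,23),(1,0,-1))],u0)
fit([((39.5,43),(0,0,-1)),((58.5,23),(1,0,-1))],u0)
E
```

```text
xb 0.6072 y -0.1288 th 44.2 rms 0.20
xb 0.6072 y -0.1288 th 44.4 rms 0.24
```

The fit shows the cap riding up the wall rather than standing. The red wall at 20 mm gives too little lever near vertical, but the 42 mm lamp base gives plenty. I'll back off, grip the leaning cap firmly at its low corner, carry it to the lamp base's near face and rotate it there.

>>> send_rows(motion="1 0 -0.5 0 0; 1 0 -1.5 0 0; 1 0 -4 -1 0; -0.4 0 -5 -5 0; -1 0 -5 -9 0")

```text
clock: 21.05
eef_pos: [0.5246, -0.1307, 0.092]
tool_rot: [0.717, 0.697, -0.001, -0.001]
ft_force: [2.0, 0.1, 0.2]
grip_width: 0.0283
grasp_force: 0.0
```

>>> send_rows(motion="-1 0 0 0 -0.15; -1 0 0 0 -0.3; -1 0 0 0 -0.45; -1 0 0 0 -0.6; -1 0 0 0 -0.75")

```text
clock: 21.55
eef_pos: [0.528, -0.1312, 0.0927]
tool_rot: [0.409, 0.913, 0.0, 0.002]
ft_force: [-0.4, 0.6, 0.4]
grip_width: 0.0853
grasp_force: 0.0
```

>>> send_rows(motion="-1 0 0 0 -0.15; -1 0 0 0 -0.3; -1 0 0 0 -0.45; -1 0 0 0 -0.6; -1 0 0 0 -0.79")

```text
clock: 22.05
eef_pos: [0.528, -0.1312, 0.0926]
tool_rot: [0.046, 0.999, -0.0, 0.002]
ft_force: [0.0, 0.3, 0.1]
grip_width: 0.0855
grasp_force: 0.0
```

```bash
python3 - <<'E'
from h import *
print(bot.get_obs()["eef_pos"],bot.get_obs()["tool_rot"]);amap("side",(.60,-.13,.03),30,26)
E
```

```text
[ 0.52796889 -0.13121063  0.09264517] [ 4.62702213e-02  9.98927816e-01 -1.66481215e-04  1.50242763e-03]
###############oo###RRRRRRRRRRRRRRRRRRRRRRRRRRRRRRRRRRRRRRRR
#############ooOo###RRRRRRRRRRRRRRRRRRRRRRRRRRRRRRRRRRRRRRRR
############oooOoo##RRRRRRRRRRRRRRRRRRRRRRRRRRRRRRRRRRRRRRRR
############oOooooo##RRRRRRRRRRRRRRRRRRRRRRRRRRRRRRRRRRRRRRR
#############oOoooOo#RRRRRRRRRRRRRRRRRRRRRRRRRRRRRRRRRRRRRRR
#############ooOoooo#RRRRRRRRRRRRRRRRRRRRRRRRRRRRRRRRRRRRRRR
##############ooooooo#RRRRRRRRRRRRRRRRRRRRRRRRRRRRRRRRRRRRRR
###############oooooooRRRRRRRRRRRRRRRRRRRRRRRRRRRRRRRRRRRRRR
###########...#ooooooOoRRoooRRRRRRRRRRRRRRRRRRRRRRRRRRRRRRRR
######........##oOooooo#####oRRRRRRRRRRRRRRRRRRRRRRRRRRRRRRR
.####..........##ooooooo##ooooRRRRRRRRRRRRRRRRRRRRRRRRRRRRRR
.####..........##oooooOOooo##oRRRRRRRRRRRRRRRRRRRRRRRRRRRRRR
.#####........#####oOOOOOo####RRRRRRRRRRRRRRRRRRRRRRRRRRRRRR
.b####.....#######ooOOOooo####RRRRRRRRRRRRRRRRRRRRRRRRRRRRRR
..####...#######ooo#oooooo####RRRRRRRRRRRRRRRRRRRRRRRRRRRRRR
..##############o###oooooo####RRRRRRRRRRRRRRRRRRRRRRRRRRRRRR
..##################
[... 1475 characters left out ...]
..............RRRRRRRRRRRRRRR
oooo####ooo#########oooooOOO..................RRRRRRRRRRRRRR
oooo#####oo#########ooooooOOO..................RRRRRRRRRRRRR
oooo##################ooOOOOO..................RRRRRRRRRRRRR
ooo##################oOOWWOOo...................RRRRRRRRRRRR
Oo#########o#######oOOWWOOOoo....................RRRRRRRRRRR
o################oOOWWOOooooo.....................RRRRRRRRRR
oo#########o###oOOWWOOooooooo......................RRRRRRRRR
ooo##########oOOWWOOoooooooo........................RRRRRRRR
ooo########oooOWOOooooooooOO........................RRRRRRRR
oooo######ooooOOooooooooOOoo.........................RRRRRRR
ooooo##oooooooooooooooOOoo............................RRRRRR
```

The cap slid back flat on the bench. I'll retract to re-measure it from the top, then do the rotation at the taller lamp base.

>>> send_rows(motion="-1 4.5 0 -2 0; -1 9 0 -3 0; -1 13.5 0 -3 0; -1 13.5 0 -3 0")

```text
clock: 22.5
eef_pos: [0.385, -0.116, 0.1206]
tool_rot: [0.051, 0.999, 0.001, -0.004]
ft_force: [0.0, 0.4, -0.9]
grip_width: 0.0856
grasp_force: 0.0
```

```bash
cat >> h.py <<'E'
def caprect(n,p,z,w=26,vmin=85,smax=60):
    im=snap(n); hs=cv2.cvtColor(im,cv2.COLOR_RGB2HSV); u,v=w2pix(n,p).astype(int)
    m=((hs[...,1]<smax)&(hs[...,2]>vmin)).astype(np.uint8); k=np.zeros_like(m); k[v-w:v+w,u-w:u+w]=m[v-w:v+w,u-w:u+w]
    for c in sorted(cv2.findContours(k,cv2.RETR_EXTERNAL,cv2.CHAIN_APPROX_NONE)[0],key=cv2.contourArea)[-2:]:
        r=cv2.minAreaRect(np.array([pix2w(n,*q[0],z)[:2] for q in c],np.float32)*1000); print(np.round(r[0],1),np.round(r[1],1),round(r[2],1))
E
python3 - <<'E'
from h import *
print(bot.get_obs()["eef_pos"])
caprect("top",(.57,-.13,.026),.026)
amap("top",(.57,-.13,.026),28,22)
E
```

```text
[ 0.38503727 -0.11598787  0.12059998]
[ 549.3 -127.1] [55.4 55.4] 89.5
RRRRRRRRRRRRRRRRRRRRRRRRRRRRRRRRRRRRRRRRRRRRRRRRRRRRRRRR
RRRRRRRRRRRRRRRRRRRRRRRRRRRRRRRRRRRRRRRRRRRRRRRRRRRRRRRR
RRRRRRRRRRRRRRRRRRRRRRRRRRRRRRRRRRRRRRRRRRRRRRRRRRRRRRRR
RRRRRRRRRRRRRRRRRRRRRRRRRRRRRRRRRRRRRRRRRRRRRRRRRRRRRRRR
RRRRRRRRRRRRRRRRRRRRRRRRRRRRRRRRRRRRRRRRRRRRRRRRRRRRRRRR
............................b...RRRRRRRRRRRRRRRRRRRRRRRR
........................................................
........................................................
........................................................
........................................................
........................................................
........................................................
........................................................
........................................................
........................................................
........................................................
........................................................
........................................................
...
[... 778 characters left out ...]
................
.................OWooOOOOooooooooooo#WW.................
.................OWooWWWWOoooooooooo#WW.................
.................OWooW...Woooooooooo#WW.................
.................OWoO..#.WOooooooooo#WW.................
.................oWooW...Woooooooooo#WW.................
.................oWo#WW.WOoooooooooo#WW.................
.................oWoo#OOOooooooooooo#WW.................
.................oWOOOOOOOOOOOOOOOOOOWW.................
.................oWWWWWWWWWWWWWWWWWWWWW.................
.................oOOOOOOOOOOOOOOOOOOOOW.................
........................................................
........................................................
```

The top camera shows the cap is now underside up at (0.549, -0.127), with a single brass boss. It toppled over the right way, and this one is the faulty cap_b. Gripping it at its centre for the red tray.

>>> send_rows(motion="-1 -4.5 0.1 0 -0.05; -1 -9 0.3 0 -0.096; -1 -13.5 0.5 0 -0.096; -1 -16.4 0.6 2 -0.096; -1 -16.4 0.6 5 -0.096")

```text
clock: 23.1
eef_pos: [0.5657, -0.129, 0.0735]
tool_rot: [0.001, 1.0, -0.001, 0.006]
ft_force: [-0.3, 0.4, -0.4]
grip_width: 0.0854
grasp_force: 0.0
```

>>> send_rows(motion="-1 0 0 3.5 0; -1 0 0 6.7 0; -1 0 0 6.7 0; -0.2 0 0 6.7 0; 1 0 0 6.7 0")

```text
clock: 23.6
eef_pos: [0.5592, -0.1285, 0.0069]
tool_rot: [0.002, 1.0, -0.001, 0.002]
ft_force: [0.3, -2.3, 2.3]
grip_width: 0.0591
grasp_force: 1.7
```

>>> send_rows(motion="1 0 0 0 0; 1 0 0 0 0; 1 0 0 -1 0; 1 0 0 -3 0; 1 0 0 -5 0")

```text
clock: 24.1
eef_pos: [0.556, -0.1278, 0.0558]
tool_rot: [0.001, 1.0, 0.0, -0.001]
ft_force: [-0.1, 0.2, -1.5]
grip_width: 0.0547
grasp_force: 65.4
```

>>> send_rows(motion="1 -4.5 -0.8 0 0; 1 -9 -1.6 0 0; 1 -12.6 -2.2 0 0; 1 -12.6 -2.2 1.5 0; 1 -12.6 -2.2 3 0")

```text
clock: 24.6
eef_pos: [0.6829, -0.1503, 0.0244]
tool_rot: [0.001, 1.0, -0.0, 0.0]
ft_force: [-1.1, -0.1, -1.2]
grip_width: 0.0544
grasp_force: 65.4
```

>>> send_rows(motion="1 0 0 0.5 0; 1 0 0 0.9 0; 1 0 0 1.2 0; 1 0 0 1.4 0; 1 0 0 1.4 0")

```text
clock: 25.1
eef_pos: [0.6827, -0.1503, 0.0118]
tool_rot: [0.001, 1.0, -0.0, 0.001]
ft_force: [0.4, 0.8, -1.1]
grip_width: 0.0542
grasp_force: 65.4
```

>>> send_rows(motion="1 0 0 0.15 0; 1 0 0 0.3 0; 1 0 0 0.3 0")

```text
clock: 25.4
eef_pos: [0.6829, -0.1504, 0.0116]
tool_rot: [0.001, 1.0, -0.0, 0.001]
ft_force: [-6.1, 1.9, 12.2]
grip_width: 0.0545
grasp_force: 66.9
```

On the tray floor. Releasing gently and rising.

>>> send_rows(motion="-0.2 0 0 -0.2 0; -0.3 0 0 -0.2 0; -0.36 0 0 -0.2 0; -0.6 0 0 -0.2 0; -0.8 0 0 -0.2 0")

```text
clock: 25.9
eef_pos: [0.6824, -0.1502, 0.0093]
tool_rot: [0.001, 1.0, 0.0, -0.0]
ft_force: [0.5, 0.1, -0.2]
grip_width: 0.077
grasp_force: 0.0
```

>>> send_rows(motion="-0.8 0 0 -3 0; -0.8 0 0 -7 0; -0.8 4 0 -11 0; -0.8 8.5 0 -11 0; -0.8 13 0 -11 0")

```text
clock: 26.4
eef_pos: [0.5525, -0.1502, 0.1216]
tool_rot: [0.001, 1.0, -0.001, 0.002]
ft_force: [0.7, -1.0, 0.7]
grip_width: 0.0768
grasp_force: 0.0
```

```bash
python3 - <<'E'
from h import *
amap("top",(.675,-.15,.03),20,18)
im=snap("top")
E
```

```text
RRRRRRRRRRRRRRRRRRRRRRRRRRRR#OoWWWWO#WWW
RRRRRRRRRRRRRRRRRRRRRRRRRRR#oWoWWWWOoWWW
RRRRRRRRRRRRRRRRRRRRRRRRRRR#oWOWWWW#oWWW
RRRRRRRRRRRRRRRRRRRRRRRRRRR#ooWWWWW#OWWW
RRRRRRRRRRRRRRRRRRRRRRRRRR##WoWWWWW#OWWW
RRRRRRRRRRRRRRRRRRRRRRRRRR#oWoWWWWO#WWWW
RRRRRRRRRRRRRRRRRRRRRRRRRR#oWOWWWWooWWWW
RRRRRRRRRRRRRRRRRRRRRRRRRR#oOOWWWW#OWWWW
RRRRRRRRRWWWWWWWWWWWWWWWO##WoWWWWW#OWWWW
RRRRRRRRRWWWWWWWWWWWWWWWO#oWoWWWWO#WWWWW
RRRRRRRRRWWWWWWWWWWWWWWW##oWoWWWWOoWWWWW
RRRRRRRRoWWooo#oooooooo###oOOWWWW#oWWWWO
RRRRRRRRoWWoooooo#o#ooo###OoWWWWW#OWWWWo
RRRRRRRR#WWoooooooooooo##oWoWWWWW#OWWWWo
RRRRRRRR#WWoooooooooooo##oWoWWWWO#WWWWWO
RRRRRRRR#WW#ooooooooooo##oOOWWWWooWWWWOW
RRRRRRRR#OW#oooooooooo###ooWWWWW#OWWWWOW
RRRRRRRR#OW#oooooooooo##oooWWWWW#OWWWWOW
RRRRRRRR#OWooooooooooo##oooWWWWO#WWWWWWW
RRRRRRRR#OWooooooooooo##OoOWWWWO#WWWWWWW
RRRRRRRR#OWoooooooooo###OoOWWWW#oWWWWWWW
RRRRRRRRROWooOOOOoooo###ooWWWWW#OWWWWWWW
RRRRRRRRROWooW...Wooo##oooWWWWW#OWWWWWWW
RRRRRRRRRoWoO..#.Wooo##OooWWWWO#WWWWWWWW
RRRRRRRRRoW#O....Woo###OoOWWWWooWWWWWWWW
RRRRRRRRRoWoo....Ooo##oo#WWWWW#OWWWWWWWW
RRRRRRRRRoWo#oOWOooo##oooWWWWW#OWWWWOWWW
RRRRRRRRRoOOoooooooo##o#oWWWWO#WWWWWWWWW
RRRRRRRRR#OOOOOOOOOO##o#OWWWWo#WWWWWWWWW
RRRRRRRRR#oooooooooo#oo#WWWWW#OWWWWOWWWW
RRRRRRRRR############o#oWWWWW#OWWWWOWWWW
RRRRRRRRRoooooooooR##o#oWWWWO#WWWWWOWWWW
RRRRRRRRRRRRRRRRRRR####OWWWWooWWWWWOOOOO
RRRRRRRRRRRRRRRRRRR#o##WWWWW#OWWWWOOOOOO
RRRRRRRRRRRRRRRRRRR###oWWWWW#WWWWWOOOOOO
RRRRRRRRRRRRRRRRRRR###oWWWWO#WWWWWOOOOOW
```

cap_b lies in the red tray, underside up. By elimination the other cap is the sound one. I'll end-grip cap 1 and repeat the sequence at a free stretch of the red wall (y≈-0.065).

>>> send_rows(motion="-1 0.4 5 0 0.07; -1 0.8 10 0 0.14; -1 1.2 15 0 0.21; -1 1.6 20 0 0.28; -1 2 24.8 0 0.318")

```text
clock: 27.0
eef_pos: [0.5335, 0.1002, 0.1199]
tool_rot: [0.161, 0.987, 0.0, 0.0]
ft_force: [1.4, 0.2, 0.3]
grip_width: 0.0851
grasp_force: 0.0
```

```bash
python3 - <<'E'
from h import *
o=bot.get_obs();p=o["eef_pos"];n=o["tool_rot"];yt=np.array([2*n[0]*n[1],2*n[1]**2-1]);xt=np.array([2*n[0]**2-1,2*n[0]*n[1]])
d=np.array([.5318,.1091])-p[:2];print(p,d@xt,d@yt)
E
```

```text
[0.53346167 0.10018044 0.11987645] 0.004407883584416982 0.007930332407756221
```

>>> send_rows(motion="-1 0.3 0.8 3 0; -1 0.3 0.8 7 0; -1 0.3 0.8 11 0; -1 0.3 0.8 11.5 0; -0.2 0.3 0.8 11.5 0")

```text
clock: 27.5
eef_pos: [0.5321, 0.1065, 0.0039]
tool_rot: [0.16, 0.987, -0.001, -0.002]
ft_force: [0.1, 0.4, 1.0]
grip_width: 0.0733
grasp_force: 0.0
```

>>> send_rows(motion="1 0 0 0 0; 1 0 0 0 0; 1 0 0 0 0; 1 0 0 -1 0; 1 0 0 -5 0")

```text
clock: 28.0
eef_pos: [0.5294, 0.1059, 0.0525]
tool_rot: [0.16, 0.987, -0.002, -0.004]
ft_force: [0.2, -1.0, -1.7]
grip_width: 0.0546
grasp_force: 64.6
```

```bash
python3 - <<'E'
from h import *
o=bot.get_obs();p=o["eef_pos"];n=o["tool_rot"];yt=np.array([2*n[0]*n[1],2*n[1]**2-1]);xt=np.array([2*n[0]**2-1,2*n[0]*n[1]])
d=np.array([.592,-.065])-p[:2];print(p,d@xt,d@yt)
E
```

```text
[0.52935076 0.10585797 0.05253016] -0.11334880677111622 -0.14236393345594742
```

>>> send_rows(motion="1 -2.8 -3.6 0 -0.1; 1 -5.6 -7.1 0 -0.2; 1 -8.5 -10.7 0 -0.29; 1 -11.3 -14.2 0 -0.29; 1 -11.3 -14.2 2 -0.29")

```text
clock: 28.5
eef_pos: [0.6008, -0.0699, 0.0391]
tool_rot: [0.019, 1.0, -0.002, 0.005]
ft_force: [0.6, 1.1, -0.2]
grip_width: 0.0546
grasp_force: 64.7
```

>>> send_rows(motion="1 0 0 0.5 0; 1 0 0 1 0; 1 0 0 1.5 0; 1 0 0 2 0; 1 0 0 2.4 0")

```text
clock: 29.0
eef_pos: [0.5924, -0.0643, 0.016]
tool_rot: [0.015, 1.0, -0.002, -0.002]
ft_force: [-19.1, -2.6, 30.6]
grip_width: 0.0544
grasp_force: 76.7
```

>>> send_rows(motion="1 -0.3 0 0.2 0; 1 -0.6 0 0.4 0; 1 -0.9 0 0.4 0; 1 -1.2 0 0.4 0; 1 -1.4 0 0.4 0")

```text
clock: 29.5
eef_pos: [0.5948, -0.0641, 0.0104]
tool_rot: [0.015, 1.0, -0.001, -0.013]
ft_force: [-43.6, -3.1, 46.5]
grip_width: 0.0541
grasp_force: 87.6
```

>>> send_rows(motion="-0.28 0 0 0 0; -0.284 0 0 0 0; -0.288 0 0 0 0; -0.291 0 0 0 0; -0.295 0 0 0 0")

```text
clock: 30.0
eef_pos: [0.5984, -0.0639, 0.0091]
tool_rot: [0.015, 1.0, -0.001, -0.01]
ft_force: [-28.2, -2.5, 27.4]
grip_width: 0.0556
grasp_force: 39.1
```

```bash
python3 - <<'E'
from h import *
amap("side",(.60,-.065,.03),28,24)
E
```

```text
..............##################################.....RRR
...............################################...RRRRRR
...............################################..RRRRRRR
...............###############################RRRRRRRRRR
..............b###############################RRRRRRRRRR
..............b################################RRRRRRRRR
...............################################RRRRRRRRR
................###############################RRRRRRRRR
................#########################ooo###RRRRRRRRR
................#o#######################oooo##RRRRRRRRR
................oo#######################oOOO##RRRRRRRRR
................o########oo##############oOOOo#RRRRRRRRR
...............bo######oooo##############oOOOOoRRRRRRRRR
...............bo#####ooooo###############oOOOORRRRRRRRR
...............bo####oooooo###############oOOOOoRRRRRRRR
...............o###ooooooo#################oOOOOoRRRRRRR
...............o##ooooooo#oo######o########ooOOOORRRRRRR
...............ooooooooo#ooo#####oo#########oOOOOoo###oR
...............oooooooo#oooo#################oOooooo#o#R
..............ooo
[... 935 characters left out ...]
######RRRRRRRRRR
.......................b.oooooo#ooo##########RRRRRRRRRRR
.........................booooo#oo########bbRRRRRRRRRRRR
...........................ooo#ooo########..RRRRRRRRRRRR
b.......................b..ooo#ooo########...RRRRRRRRRRR
bb........................bboo#ooo#######.....RRRRRRRRRR
.b...........................ooooo#####b.......RRRRRRRRR
..b..........................booooo#bb..........RRRRRRRR
..bb......................b...o....b............RRRRRRRR
..bb.......................bbb...................RRRRRRR
...bb.....................bbb.....................RRRRRR
....b...................b.b.....b.................RRRRRR
....bb..............b..............................RRRRR
```

>>> send_rows(motion="-0.298 0.2 0 0 0; -0.301 0.3 0 0 0; -0.304 0.4 0 0 0; -0.306 0.4 0 0 0; -0.307 0.4 0 0 0")

```text
clock: 30.55
eef_pos: [0.5996, -0.0638, 0.0076]
tool_rot: [0.015, 1.0, -0.001, -0.005]
ft_force: [-11.9, -2.9, 8.3]
grip_width: 0.056
grasp_force: 11.2
```

>>> send_rows(motion="-0.308 0 0 0 0; -0.308 0 0 0.2 0; -0.309 0 0 0.4 0; -0.309 0 0 0.5 0; -0.309 0 0 0.5 0")

```text
clock: 31.05
eef_pos: [0.6029, -0.0637, 0.0032]
tool_rot: [0.015, 1.0, -0.001, -0.002]
ft_force: [-6.5, -3.5, 6.8]
grip_width: 0.0558
grasp_force: 7.2
```

>>> send_rows(motion="-0.311 0.1 0 -0.2 0; -0.314 0.1 0 -0.2 0; -0.32 0.1 0 -0.2 0; -0.36 0.1 0 -0.2 0; -0.6 0.1 0 -0.2 0")

```text
clock: 31.55
eef_pos: [0.6046, -0.0637, 0.0039]
tool_rot: [0.015, 1.0, -0.0, 0.0]
ft_force: [-0.2, -0.1, -0.3]
grip_width: 0.0682
grasp_force: 0.0
```

>>> send_rows(motion="-0.6 0 0 -2 0; -0.6 0 0 -5 0; -0.6 0 0 -9 0; 0 4.5 0 -10 0; 1 9 0 -10 0")

```text
clock: 32.05
eef_pos: [0.5169, -0.0615, 0.1066]
tool_rot: [0.015, 1.0, -0.0, 0.004]
ft_force: [-0.4, 0.1, -0.0]
grip_width: 0.0402
grasp_force: 0.0
```

```bash
python3 - <<'E'
from h import *
print(bot.get_obs()["eef_pos"]);amap("side",(.60,-.065,.03),30,26)
E
```

```text
[ 0.51691647 -0.06154538  0.1065786 ]
######oOOOOO................................................
######oOOOOOO............................................RRR
#######oOOOOO..........................................RRRRR
#######oOOOOOOO..#o.................................RRRRRRRR
########OOOOOO#####................................RRRRRRRRR
########oOOOoooo####.............................RRRRRRRRRRR
#####o###oooOOOo####..............WW...........RRRRRRRRRRRRR
#.#oooo###oOOOoo####.............WWWW.......RRRRRRRRRRRRRRRR
...O###o##oOoooo####............WWWWWWW...RRRRRRRRRRRRRRRRRR
...o######oooooo####..........WWWWWWWWWWRRRRRRRRRRRRRRRRRRRR
...########ooo#####..........WWWWWWWWWWOOoRRRRRRRRRRRRRRRRRR
..#################.........WWWWWWWWWWWWOORRRRRRRRRRRRRRRRRR
##################.........WOWWWWWWWWWWWWOoRRRRRRRRRRRRRRRRR
##################........OOOOWWWWWWWWWWWWOORRRRRRRRRRRRRRRR
#################........OOOOOOWWWWWWWWWWWOORRRRRRRRRRRRRRRR
#################.......OOOOOOoOOoOOWWWWWWWOORRRRRRRRRRRRRRR
################......OOOOOOoooOWWWOoOWWWWWWOWRRRRRRRRRRRRRR
################.....OOOO
[... 1409 characters left out ...]
Ooooooooo.b.....RRRRRRRRRRRRR
...........................bOOOoooooooo........RRRRRRRRRRRRR
.........................b...ooooooooo..........bRRRRRRRRRRR
..........................b.boooooooo............RRRRRRRRRRR
..........................b.bbboooo...............RRRRRRRRRR
...........................bb..bb.................RRRRRRRRRR
............................bbb....................RRRRRRRRR
....................................................RRRRRRRR
.....................................................RRRRRRR
......................................................RRRRRR
......................................................RRRRRR
...b...................................................RRRRR
```

```bash
python3 - <<'E'
from h import *
u0=w2pix("side",(.60,-.065,.03)).astype(int)-[30,26]
fit([((15,23),(0,1,1)),((28,42),(0,1,-1)),((33.5,45.3),(0,0,-1)),((54,27),(1,0,-1)),((34.5,6),(1,1,1))],u0)
E
```

```text
xb 0.5921 y -0.0637 th 32.4 rms 0.51
```

It leans at 32°, so I'll push its low edge in with closed fingers as before.

>>> send_rows(motion="1 0 0 4 0; 1 0 0 8 0; 1 0 0 10.2 0; 1 -2.5 0 10.2 0; 1 -4.5 0 10.2 0")

```text
clock: 32.6
eef_pos: [0.5599, -0.0627, 0.0019]
tool_rot: [0.016, 1.0, 0.0, -0.0]
ft_force: [0.7, 0.0, 0.6]
grip_width: -0.0001
grasp_force: 0.0
```

>>> send_rows(motion="1 -0.5 0 0 0; 1 -0.9 0 0 0; 1 -1.3 0 0 0; 1 -1.7 0 0 0; 1 -1.7 0 0 0")

```text
clock: 33.1
eef_pos: [0.5758, -0.0631, 0.0015]
tool_rot: [0.015, 1.0, 0.0, -0.001]
ft_force: [-0.6, 0.5, 0.0]
grip_width: 0.0
grasp_force: 0.9
```

```bash
python3 - <<'E'
from h import *
print(bot.get_obs()["eef_pos"]);amap("side",(.60,-.065,.03),30,26)
E
```

```text
[ 0.57576663 -0.06310637  0.00150677]
....#######################################.................
....#######################################..............RRR
....######################################b............RRRRR
.....#####################################............RRRRRR
.....#####################################.........RRRRRRRRR
.....####################################o.......RRRRRRRRRRR
......###################################OO....RRRRRRRRRRRRR
......##################################oOOORRRRRRRRRRRRRRRR
......#################################oOOOOORRRRRRRRRRRRRRR
......b################################OOOOOOoRRRRRRRRRRRRRR
.......###############################oOOOOOOOoRRRRRRRRRRRRR
.......##############################oOOOOOOOOooRRRRRRRRRRRR
.......##############################OOOOOOOOOOORRRRRRRRRRRR
........#############################oOOOOOOOOOOORRRRRRRRRRR
........#############################ooOOOOOOOOOORRRRRRRRRRR
........#############################oooOOOOOOOOOOORRRRRRRRR
.........############################oOooOOOOOOOOOORRRRRRRRR
.........################
[... 1409 characters left out ...]
.ooooooooo.....RRRRRRRRRRRRRR
.bb.............ooo####bb........ooooooo.......RRRRRRRRRRRRR
...b.............oob#bb.............ooo.........RRRRRRRRRRRR
...b................b.......b....................RRRRRRRRRRR
...bb.............................................RRRRRRRRRR
....bb.......................b....................RRRbRRRRRR
.....b.............................................RRRRRRRRR
.....bb.......................b.....................RRRRRRRR
......bb......................b......................RRRRRRR
.......b.......................b......................RRRRRR
.......bb.............................................RRRRRR
........bb.............bb.......b......................RRRRR
```

>>> send_rows(motion="1 -0.3 0 0 0; 1 -0.6 0 0 0; 1 -0.8 0 0 0; 1 -1 0 0 0; 1 -1 0 0 0")

```text
clock: 33.65
eef_pos: [0.5811, -0.0631, 0.0002]
tool_rot: [0.015, 1.0, 0.0, -0.005]
ft_force: [-11.0, 0.3, 1.7]
grip_width: 0.0003
grasp_force: 5.8
```

```bash
python3 - <<'E'
from h import *
print(bot.get_obs()["eef_pos"]);amap("side",(.60,-.065,.03),30,26)
E
```

```text
[ 5.81100229e-01 -6.31277193e-02  1.56821173e-04]
.......#######################################..............
.......######################################b...........RRR
.......######################################..........RRRRR
.......######################################.........RRRRRR
........####################################.......RRRRRRRRR
........####################################O....RRRRRRRRRRR
........###################################oOORRRRRRRRRRRRRR
.........#################################oOOOORRRRRRRRRRRRR
.........################################oOOOOOoRRRRRRRRRRRR
.........################################OOOOOOOoRRRRRRRRRRR
.........b##############################oOOOOOOOOoRRRRRRRRRR
..........##############################OOOOOOOOOORRRRRRRRRR
..........##############################OOOOOOOOOOORRRRRRRRR
..........##############################OOOOOOOOOOOORRRRRRRR
...........#############################OOOOOOOOOOOOORRRRRRR
...........#############################oOOOOOOOOOOOOORRRRRR
...........##############################OOOOOOOOOOOOORRRRRR
...........##
[... 1421 characters left out ...]
...oooooooo....RRRRRRRRRRRRRR
.bb................ooo#bbb.....................RRRRRRRRRRRRR
..b.................o.b......b..................RRRRRRRRRRRR
...b......................b..b...................RRRRRRRRRRR
.............................bb...................RRRRRRRRRR
....b.............................................RRRRRRRRRR
.....b.............................................RRRRRRRRR
.....bb......................b......................RRRRRRRR
......b.......................bb.....................RRRRRRR
...............................bbb....................RRRRRR
.......bb..............bb......bb.....................RRRRRR
........b.............b..........bbb...................RRRRR
```

The push jams and rides up, because finger friction holds the low corner up. As the cap rises, the corner should move down about 2 mm per mm forward. I'll back off slightly, raise the finger, then push forward while moving down.

>>> send_rows(motion="1 0.3 0 0 0; 1 0.6 0 0 0; 1 0.9 0 0 0; 1 1.1 0 0 0; 1 1.1 0 0 0")

```text
clock: 34.2
eef_pos: [0.5763, -0.0632, 0.0025]
tool_rot: [0.015, 1.0, -0.0, 0.001]
ft_force: [-1.0, 0.6, -0.7]
grip_width: 0.0002
grasp_force: 0.0
```

```bash
python3 - <<'E'
from h import *
print(bot.get_obs()["eef_pos"],bot.get_obs()["ft_force"]);amap("side",(.60,-.065,.03),30,22)
E
```

```text
[ 0.57626533 -0.06315666  0.00245345] [-1.04088196  0.6409515  -0.72806084]
.....#####################################.........RRRRRRRRR
.....b###################################O.......RRRRRRRRRRR
......###################################O.....RRRRRRRRRRRRR
......##################################OOWORRRRRRRRRRRRRRRR
......#################################oOOOORRRRRRRRRRRRRRRR
.......###############################oOOOOOoRRRRRRRRRRRRRRR
.......###############################OOOOOOOoRRRRRRRRRRRRRR
.......##############################oOOOOOOOOoRRRRRRRRRRRRR
........#############################OOOOOOOOOORRRRRRRRRRRRR
........#############################OOOOOOOOOOORRRRRRRRRRRR
........#############################oOOOOOOOOOOORRRRRRRRRRR
.........############################oOOOOOOOOOOOORRRRRRRRRR
.........############################oOOOOOOOOOOOORRRRRRRRRR
.........#########################o###OOOOOOOOOOOOoRRRRRRRRR
.........#######################o#o###OOOOOOOOOOOOOORRRRRRRR
..........######################ooo###oOOOOOOOOOOOOOORRRRRRR
............b###################ooo##o#OOOOOOOOO
[... 959 characters left out ...]
######oooooooooRRRRRRRRRRRRRR
..............o##oo################ooooooooooRRRRRRRRRRRRRRR
...............##oo##########ooooooooooooooobbRRRRRRRRRRRRRR
b..............##oo########bb.ooooooooooooo...RRRRRRRRRRRRRR
.b..............ooo######bb....ooooooooooo....RRRRRRRRRRRRRR
.b...............ooo###b.......ooooooooooo.....RRRRRRRRRRRRR
..b...............oobb..........oooooooo........bRRRRRRRRRRR
...b.........................b...................RRRRRRRRRRR
....b.............................................RRRRRRRRRR
....bb............................................RRRRRRRRRR
.....bb......................bb....................RRRRRRRRR
......b........................b....................RRRRRRRR
```

```bash
python3 - <<'E'
from h import *
s=snap("side");u,v=w2pix("side",(.60,-.065,.03)).astype(int)
a=cv2.resize(s[v-36:v+34,u-46:u+46,::-1],None,fx=8,fy=8,interpolation=cv2.INTER_CUBIC)
cv2.imwrite("pics/c6.png",cv2.convertScaleAbs(a,alpha=1.4,beta=10))
E
```

```text
(no output)
```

View pics/c6.png

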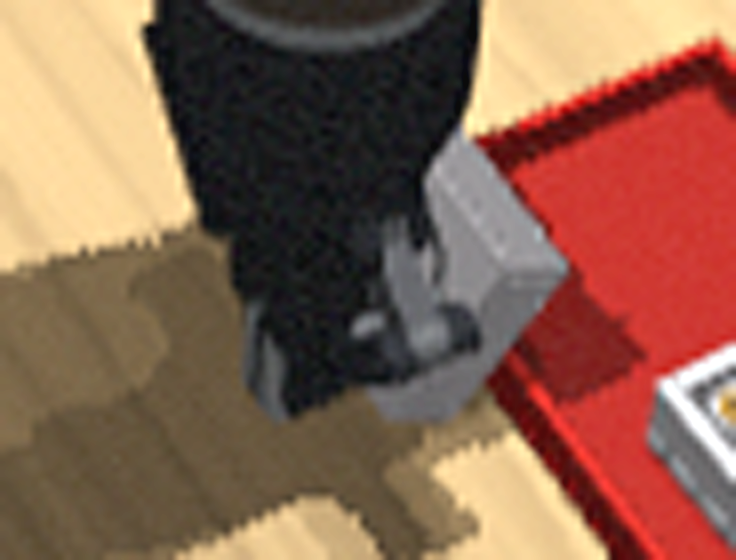

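```bash
python3 - <<'E'
from h import *
u0=w2pix("side",(.60,-.065,.03)).astype(int)-[46,36]
fit([((70.7,33.4),(1,0,-1)),((62.5,34.7),(1,1,-1)),((57.7,16.9),(1,0,1)),((56,52.5),(0,0,-1)),((47,50.6),(0,1,-1))],u0)
E
```

```text
xb 0.6054 y -0.0648 th 52.3 rms 1.28
```

The picture shows the cap leaning steeply on the wall. The fit gives θ≈52° with its low edge at x≈0.605. Pushing forward and down now.

>>> send_rows(motion="1 0.2 0 0 0; 1 0.2 0 -1 0; 1 -0.1 0 -0.9 0; 1 -0.3 0 -0.6 0; 1 -0.5 0 -0.3 0")

```text
clock: 34.8
eef_pos: [0.5806, -0.0633, 0.0047]
tool_rot: [0.015, 1.0, -0.0, 0.0]
ft_force: [-0.9, -0.0, -0.2]
grip_width: -0.0002
grasp_force: 0.2
```

>>> send_rows(motion="1 -0.1 0 0.1 0; 1 -0.2 0 0.2 0; 1 -0.3 0 0.3 0; 1 -0.4 0 0.3 0; 1 -0.5 0 0.3 0")

```text
clock: 35.3
eef_pos: [0.5853, -0.0634, 0.0018]
tool_rot: [0.015, 1.0, 0.0, -0.0]
ft_force: [-2.7, -0.1, -0.1]
grip_width: -0.0
grasp_force: 0.8
```

```bash
python3 - <<'E'
from h import *
print(bot.get_obs()["eef_pos"],bot.get_obs()["ft_force"]);amap("side",(.60,-.065,.03),36,26,6,0)
E
```

```text
[ 0.58534001 -0.06338652  0.00178552] [-2.67611416 -0.09282199 -0.09159687]
........#######################################..............RRRRRRRRRRR
.........######################################...........RRRRRRRRRRRRRR
.........#####################################.........RRRRRRRRRRRRRRRRR
.........#####################################........RRRRRRRRRRRRRRRRRR
..........###################################......RRRRRRRRRRRRRRRRRRRRR
..........##################################.....RRRRRRRRRRRRRRRRRRRRRRR
..........#################################R..RRRRRRRRRRRRRRRRRRRRRRRRRR
..........b################################RRRRRRRRRRRRRRRRRRRRRRRRRRRRR
...........###############################RRRRRRRRRRRRRRRRRRRRRRRRRRRRRR
...........###############################RRRRRRRRRRRRRRRRRRRRRRRRRRRRRR
...........b#############################RRRRRRRRRRRRRRRRRRRRRRRRRRRRRRR
............#############################RRRRRRRRRRRRRRRRRRRRRRRRRRRRRRR
............#############################RRRRRRRRRRRRRRRRRRRRRRRRRRRRRRR
............##############################RRRRRRRRRRRRRRRRRRRRRRRRRRRRRR
..
[... 2071 characters left out ...]
.....ooooooo.......RRRRRRRRRRRRRRRRROoooOWW
...b.......................b......oooo...........RRRRRRRRRRRRRRRROooooWW
...bb.........................b....o..............RRRRRRRRRRRRRRROooooOW
....b.............................................RRRRRRRRRRRRRRRoOooooO
.....b.............................................RRRRRRRRRRRRRROoooooo
.....b.........................b....................RRRRRRRRRRRRRRRoOooo
......b..............................................RRRRRRRRRRRRRROOOoo
.......b...................b.bb.b.....................RRRRRRRRRRRRRRoOoo
.......bb..............bb.....bbbb....................RRRRRRRRRRRRRRROOo
........b.............b........bbbb....................RRRRRRRRRRRRRROoo
```

The cap is now standing upright against the wall. Retracting the finger slowly to see whether it leans onto it.

>>> send_rows(motion="1 0.3 0 0 0; 1 0.6 0 0 0; 1 0.9 0 0 0; 1 1.2 0 0 0; 1 1.5 0 0 0")

```text
clock: 35.85
eef_pos: [0.5703, -0.0629, 0.0021]
tool_rot: [0.015, 1.0, -0.0, 0.0]
ft_force: [-0.0, 0.2, -0.2]
grip_width: -0.0
grasp_force: 0.0
```

```bash
python3 - <<'E'
from h import *
print(bot.get_obs()["eef_pos"],bot.get_obs()["ft_force"]);amap("side",(.60,-.065,.03),36,26,0,0)
E
```

```text
[ 0.57027678 -0.06294764  0.00205284] [-0.02598336  0.24647663 -0.18940776]
.......#######################################b....................RRRRR
.......#######################################.................RRRRRRRRR
.......#######################################................RRRRRRRRRR
........######################################..............RRRRRRRRRRRR
........######################################...........RRRRRRRRRRRRRRR
.........####################################..........RRRRRRRRRRRRRRRRR
.........###################################.........RRRRRRRRRRRRRRRRRRR
.........###################################......RRRRRRRRRRRRRRRRRRRRRR
.........b#################################.....RRRRRRRRRRRRRRRRRRRRRRRR
..........################################o..RRRRRRRRRRRRRRRRRRRRRRRRRRR
..........################################OORRRRRRRRRRRRRRRRRRRRRRRRRRRR
..........###############################oOOoRRRRRRRRRRRRRRRRRRRRRRRRRRR
...........#############################oOOOOoRRRRRRRRRRRRRRRRRRRRRRRRRR
...........#############################oOOOOORRRRRRRRRRRRRRRRRRRRRRRRRR
..
[... 2071 characters left out ...]
..........oooooooo.......RRRRRRRRRRRRRRRRRO
.........b...........oobbb.........b....ooooo..........RRRRRRRRRRRRRRRRO
.....................................b...o..............RRRRRRRRRRRRRRRO
..........b.............................................RRRRRRRRRRRRRRRO
..........bb......................bb....b................RRRRRRRRRRRRRRR
..........bbb.......................bb....................RRRRRRRRRRRRRR
...............................b....b......................RRRRRRRRRRRRR
............bbb.............................................RRRRRRRRRRRR
...b..........b.............................................RRRRRRRRRRRR
..............bb.............................................RRRRRRRRRRR
```

The cap stands freely. Next I'll open above it, grip it very lightly near the top and lower it over towards the robot, following the arc about its lower edge.

>>> send_rows(motion="1 2 0 -3 0; -0.5 2 0 -7 0; -1 0 -0.2 -10 0; -1 -2 -0.2 -10 0; -1 -3.8 -0.2 -10 0")

```text
clock: 36.4
eef_pos: [0.6104, -0.0663, 0.1041]
tool_rot: [0.015, 1.0, -0.0, 0.002]
ft_force: [0.6, -0.6, -1.1]
grip_width: 0.0584
grasp_force: 0.0
```

>>> send_rows(motion="-1 0 0 0 0; -1 0 0 0 0; -1 0 0 4 0; -1 0 0 7 0; -0.2 0 0 7 0")

```text
clock: 36.9
eef_pos: [0.6028, -0.0656, 0.0269]
tool_rot: [0.015, 1.0, 0.001, -0.006]
ft_force: [-0.8, 0.6, 0.1]
grip_width: 0.0732
grasp_force: 0.0
```

>>> send_rows(motion="-0.27 0 0 0 0; -0.29 0 0 0 0; -0.3 0 0 0 0; -0.305 0 0 0 0; -0.305 0 0 0 0")

```text
clock: 37.4
eef_pos: [0.6081, -0.0661, 0.0327]
tool_rot: [0.015, 1.0, -0.0, -0.0]
ft_force: [-4.4, 0.8, 1.7]
grip_width: 0.0558
grasp_force: 12.6
```

>>> send_rows(motion="-0.308 0.4 0 0.05 0; -0.308 0.8 0 0 0; -0.308 1.2 0 -0.03 0; -0.308 1.6 0 -0.02 0; -0.308 2.4 0 0.1 0")

```text
clock: 37.9
eef_pos: [0.5866, -0.0655, 0.0323]
tool_rot: [0.015, 1.0, -0.0, 0.003]
ft_force: [2.6, 0.6, 5.5]
grip_width: 0.0558
grasp_force: 7.3
```

```bash
python3 - <<'E'
from h import *
amap("side",(.59,-.065,.03),36,26,0,0)
E
```

```text
......................R##############################............RRRRRRR
......................###############################...........RRRRRRRR
......................################################.......RRRRRRRRRRR
.......................###############################.....RRRRRRRRRRRRR
.......................b#o########################o###..RRRRRRRRRRRRRRRR
.......................Ooo######################ooOo##RRRRRRRRRRRRRRRRRR
.......................Oo#######################OOOOo#RRRRRRRRRRRRRRRRRR
.......................O########################OOOOo#RRRRRRRRRRRRRRRRRR
.......................o#########o##############oOOOOoRRRRRRRRRRRRRRRRRR
.......................o#####R#ooo##############ooOOOOoRRRRRRRRRRRRRRRRR
.......................o#####ooooo###############oOOOOooRRRRRRRRRRRRRRRR
.......................o####oooooo###########R####oOOOOoRRRRRRRRRRRRRRRR
.......................o##ooooooooo######RRR######ooOOOORRRRoRRRRRRRRRRR
.......................o#oooooooooo#####oRRR#######oOOOOoo###oRRRRRRRRRR
.......................o##ooooooooo#################oOOOooo##ooRRRRRRRRR
.....
[... 1995 characters left out ...]
........oooooooooOoo...........RRRRRRRRRRRR
...b..........b.......................ooooooooo.............RRRRRRRRRRRR
....b..........b......................ooooooo................RRRRRRRRRRR
...............bb......................ooooob.................RRRRRRRRRR
................b.....................b.o......................RRRRRRRRR
.................bb...................bbbbb.....................RRRRRRRR
.................bb.................b...bbbb....................RRRRRRRR
.................bb.............b..........bbb...................RRRRRRR
..................bb..............................................RRRRRR
........b...........b..............................................RRRRR
```

>>> send_rows(motion="-0.3105 0 0 0.05 0; -0.3105 0.5 0 0.15 0; -0.3105 1 0 0.2 0; -0.3105 1.5 0 0.3 0; -0.3105 2 0 0.5 0")

```text
clock: 38.45
eef_pos: [0.5633, -0.0647, 0.0254]
tool_rot: [0.015, 1.0, -0.0, -0.001]
ft_force: [0.0, -0.7, -0.1]
grip_width: 0.0558
grasp_force: 2.3
```

```bash
python3 - <<'E'
from h import *
amap("side",(.575,-.065,.03),30,26,0,0)
E
```

```text
............###############################................R
............###############################..............RRR
............##############################............RRRRRR
............##############################..........RRRRRRRR
............##############################........RRRRRRRRRR
............###############################...RRRRRRRRRRRRRR
.............##############################.RRRRRRRRRRRRRRRR
.............##############################RRRRRRRRRRRRRRRRR
.............oo######################oo####RRRRRRRRRRRRRRRRR
.............Oo#####################ooOoo##RRRRRRRRRRRRRRRRR
.............o#######################OOOOo#RRRRRRRRRRRRRRRRR
.............o######ooo##############OOOOO#RRRRRRRRRRRRRRRRR
.............o#####oooo##############oOOOOoRRRRRRRRRRRRRRRRR
.............o####ooooo###############oOOOOoRRRRRRRRRRRRRRRR
.............o###oooooo###############oOOOOooRRRRRRRRRRRRRRR
.............o##oooooooo###############oOOOOoRRRRRRRRRRRRRRR
.............o#ooooooooo#####oo###o####ooOOOOoRRRoRRRRRRRRRR
.............o#ooooooooo#####oo#########oOOOOoo###oRRRRRRRRR
..
[... 1371 characters left out ...]
########ooooo................
...............b.............ooo####boooooo.................
...............bb............ooo##bb.ooooo..................
.....b..........bb............o.bb.....oob..................
.................b..........................................
......b..........bb.........................................
..................bb........................................
...................b........................................
....................b.......................................
.....................b......b...............................
.....................bb.....................................
....................b.b.........b...........................
```

>>> send_rows(motion="-0.3105 0.7 0 0.3 0; -0.3105 1.2 0 0.6 0; -0.3105 1.6 0 1 0; -0.3105 2 0 1.4 0; -0.3105 2.2 0 1.7 0")

```text
clock: 39.0
eef_pos: [0.5414, -0.0641, 0.0082]
tool_rot: [0.015, 1.0, 0.0, -0.001]
ft_force: [-1.6, -1.2, 0.7]
grip_width: 0.0561
grasp_force: 2.7
```

```bash
python3 - <<'E'
from h import *
amap("side",(.565,-.065,.03),30,26,0,0)
E
```

```text
.########################################.................RR
.########################################...............RRRR
.b#######################################.............RRRRRR
..######################################...........RRRRRRRRR
..#####################################b.........RRRRRRRRRRR
..#####################################........RRRRRRRRRRRRR
...#..################################.......RRRRRRRRRRRRRRR
......###############################........RRRRRRRRRRRRRRR
......###############################........RRRRRRRRRRRRRRR
......##############################.........RRRRRRRRRRRRRRR
......##############################........bRRRRRRRRRRRRRRR
......##############################........bRRRRRRRRRRRRRRR
......##############################.........RRRRRRRRRRRRRRR
.......#############################..........RRRRRRRRRRRRRR
.......#############################..........bRRRRRRRRRRRRR
.......boo##########################...........RRRRRRRRRRRRR
.......ooo#####################oo###o...........RRRRRRRRRRRR
.......o######o###############ooOo##oO...........RRRRRRRRRRR
..
[... 1371 characters left out ...]
###########oOo...............
.....................oooo#################oo................
.....................o#ooo##############o...................
...........b.........b#ooo###########bb.....................
......................#ooo#########bb.......................
......................#ooo########b.........................
b.....................#ooo########..........................
.b....................oooo#######b..........................
.......................ooo#####b............................
..b...........b........ooo###bb.............................
..bb...................boobb................................
...b.................b.....b................................
```

Nearly laid over. Finishing the arc, releasing and checking.

>>> send_rows(motion="-0.311 0.2 0 0.3 0; -0.311 0.3 0 0.6 0; -0.311 0.3 0 0.8 0; -0.313 0.3 0 0.8 0; -0.315 0.3 0 0.8 0")

```text
clock: 39.55
eef_pos: [0.5398, -0.064, 0.0009]
tool_rot: [0.015, 1.0, 0.0, 0.0]
ft_force: [0.3, -0.4, 0.0]
grip_width: 0.0559
grasp_force: 0.1
```

>>> send_rows(motion="-0.33 0 0 0 0; -0.4 0 0 0 0; -0.6 0 0 -0.2 0; -0.8 0 0 -3 0; -1 0 0 -7 0")

```text
clock: 40.05
eef_pos: [0.5371, -0.0637, 0.0694]
tool_rot: [0.015, 1.0, 0.0, -0.003]
ft_force: [0.4, 0.1, -0.3]
grip_width: 0.0854
grasp_force: 0.0
```

>>> send_rows(motion="-1 4.5 0 -2 0; -1 9 0 -2 0; -1 13 0 -2 0; -1 13 0 -2 0")

```text
clock: 40.45
eef_pos: [0.4018, -0.0592, 0.0899]
tool_rot: [0.016, 1.0, 0.0, -0.004]
ft_force: [1.0, 0.4, -0.3]
grip_width: 0.0853
grasp_force: 0.0
```

```bash
python3 - <<'E'
from h import *
o=bot.get_obs();print(o["eef_pos"],o["tool_rot"].round(3))
caprect("top",(.56,-.064,.026),.026,24)
amap("top",(.56,-.064,.026),20,18)
E
```

```text
[ 0.401788   -0.05921127  0.08985873] [ 0.016  1.     0.    -0.004]
[502.9 -29.9] [7.8 2.6] 89.5
[555.1 -61.8] [55.  55.5] 89.4
........................................
........................................
........................................
........................................
........................................
........................................
........................................
........................................
........................................
........................................
..........WWWWWWWWWWWWWWWWWWWW..........
.........OWWWWWWWWWWWWWWWWWWWWW.........
.........oWoooooOOOOOOOOOOOOWWW.........
.........OWoo#ooo#oo###oOOo##WW.........
.........OWooooooooo##OO.WOo#WW.........
.........OWoooooooooooW....O#WW.........
.........OWoooooooooo#W.#..O#WW.........
.........WWoooooooooo#W....O#WW.........
.........WWoooooooooo#o...Wo#WW.........
.........WWoooooooooooooOOoo#WW.........
.........WW#oooooooooooooooo#WW.........
.........WW#oooooooooooooooo#WW.........
.........OW#oooOoooooooooooo#WW.........
.........WW#oW.WOooooooooooo#WW.........
.........WWoOW...Woooooooooo#WW.........
.........WWoW..#.Woooooooooo#WW.........
.........WWoO....Woooooooooo#WW.........
.........WWooW..Oooooooooooo#WW.........
.........WWoooooOooooooooooo#WW.........
.........WWOOOOOOOOOOOOOOOOOOWW.........
.........WWWWWWWWWWWWWWWWWWWWWW.........
.........OOOOOWWWWWWWWWWWWWWWWW.........
......................o.................
........................................
........................................
........................................
```

Underside up with two bosses, so this is the sound cap_a, at (0.555, -0.062). Gripping it centrally and carrying it to the free half of the green tray at about (0.683, 0.102).

>>> send_rows(motion="-1 -4 0 0 0; -1 -8 0.1 0 0; -1 -12 0.2 0 0; -1 -15.2 0.2 2 0; -1 -15.2 0.2 5 0")

```text
clock: 41.05
eef_pos: [0.571, -0.0632, 0.0426]
tool_rot: [0.015, 1.0, -0.001, 0.006]
ft_force: [-0.6, -0.4, 0.1]
grip_width: 0.0854
grasp_force: 0.0
```

>>> send_rows(motion="-1 0 0 2 0; -1 0 0 3.5 0; -0.2 0 0 3.5 0; 1 0 0 3.5 0; 1 0 0 3.5 0")

```text
clock: 41.55
eef_pos: [0.5635, -0.0629, 0.0074]
tool_rot: [0.015, 1.0, -0.0, 0.002]
ft_force: [0.4, 0.1, -0.4]
grip_width: 0.0549
grasp_force: 65.7
```

>>> send_rows(motion="1 0 0 0 0; 1 0 0 0 0; 1 0 0 -1 0; 1 0 0 -4 0; 1 0 0 -6 0")

```text
clock: 42.05
eef_pos: [0.5619, -0.0627, 0.068]
tool_rot: [0.015, 1.0, -0.0, 0.001]
ft_force: [0.7, -0.3, 0.0]
grip_width: 0.0546
grasp_force: 65.8
```

```bash
python3 - <<'E'
from h import *
o=bot.get_obs();p=o["eef_pos"];n=o["tool_rot"];yt=np.array([2*n[0]*n[1],2*n[1]**2-1]);xt=np.array([2*n[0]**2-1,2*n[0]*n[1]])
d=np.array([.683,.102])-p[:2];print(p,d@xt,d@yt)
E
```

```text
[ 0.56186409 -0.06272061  0.06795621] -0.11600700732885841 0.16837196735542817
```

>>> send_rows(motion="1 -2.5 3.4 0 0; 1 -5 6.8 0 0; 1 -7.5 10.2 0 0; 1 -10 13.6 0 0; 1 -12.3 16.8 0 0")

```text
clock: 42.55
eef_pos: [0.6907, 0.1031, 0.067]
tool_rot: [0.015, 1.0, 0.0, 0.001]
ft_force: [0.1, -1.5, -0.8]
grip_width: 0.0545
grasp_force: 65.9
```

>>> send_rows(motion="1 0 0 1 0; 1 0 0 2 0; 1 0 0 3 0; 1 0 0 4 0; 1 0 0 4.8 0")

```text
clock: 43.05
eef_pos: [0.6886, 0.1001, 0.0168]
tool_rot: [0.016, 1.0, -0.0, -0.001]
ft_force: [-0.1, -0.3, -0.8]
grip_width: 0.0545
grasp_force: 65.9
```

>>> send_rows(motion="1 0 0 0.2 0; 1 0 0 0.4 0; 1 0 0 0.55 0; 1 0 0 0.65 0; 1 0 0 0.65 0")

```text
clock: 43.55
eef_pos: [0.6898, 0.1015, 0.0117]
tool_rot: [0.015, 1.0, 0.0, 0.0]
ft_force: [0.0, -0.5, -0.8]
grip_width: 0.0543
grasp_force: 65.9
```

>>> send_rows(motion="1 0 0 0.1 0; 1 0 0 0.2 0; 1 0 0 0.2 0")

```text
clock: 43.85
eef_pos: [0.6899, 0.1016, 0.0107]
tool_rot: [0.015, 1.0, 0.0, 0.001]
ft_force: [-2.5, -0.3, 4.2]
grip_width: 0.0544
grasp_force: 66.5
```

Contact with the floor. Releasing slowly, rising and retreating.

>>> send_rows(motion="-0.2 0 0 -0.1 0; -0.3 0 0 -0.1 0; -0.36 0 0 -0.1 0; -0.55 0 0 -0.1 0; -0.7 0 0 -0.1 0")

```text
clock: 44.35
eef_pos: [0.6895, 0.1014, 0.0102]
tool_rot: [0.015, 1.0, -0.0, -0.0]
ft_force: [0.3, 0.5, -0.4]
grip_width: 0.0722
grasp_force: 0.0
```

>>> send_rows(motion="-0.7 0 0 -3 0; -0.7 0 0 -7 0; -0.7 4 -2 -12 0; -0.7 9 -4 -14 0; -0.7 13.5 -6 -14 0")

```text
clock: 44.85
eef_pos: [0.5731, 0.0532, 0.1506]
tool_rot: [0.015, 1.0, 0.0, 0.004]
ft_force: [0.6, -0.3, 0.7]
grip_width: 0.0726
grasp_force: 0.0
```

>>> send_rows(motion="-0.7 4.5 -2 0 0; -0.7 9 -4 0 0; -0.7 13 -6 0 0; -0.7 13 -6 0 0")

```text
clock: 45.25
eef_pos: [0.4324, -0.0042, 0.1463]
tool_rot: [0.017, 1.0, -0.0, -0.004]
ft_force: [0.5, 0.9, -0.7]
grip_width: 0.0724
grasp_force: 0.0
```

```bash
python3 - <<'E'
from h import *
o=bot.get_obs();print(o["clock"],o["eef_pos"],o["ft_force"])
caprect("top",(.683,.102,.03),.03,20,85,60); caprect("top",(.675,-.15,.03),.03,18)
im=snap("top","t9");print(pix2w("top",239,195,.03))
cv2.imwrite("pics/t9c.png",im[150:330,140:500,::-1].repeat(2,0).repeat(2,1))
E
```

```text
45.25 [ 0.43237868 -0.00422536  0.14627078] [ 0.48093843  0.87812666 -0.72632846]
[732.3 132.9] [50.6  0. ] 89.4
[682.8 106.1] [ 98.2 103.8] 0.1
[ 672.7 -147.7] [55.4 54.3] 89.6
[0.68376962 0.20516568 0.03      ]
```

View pics/t9c.png

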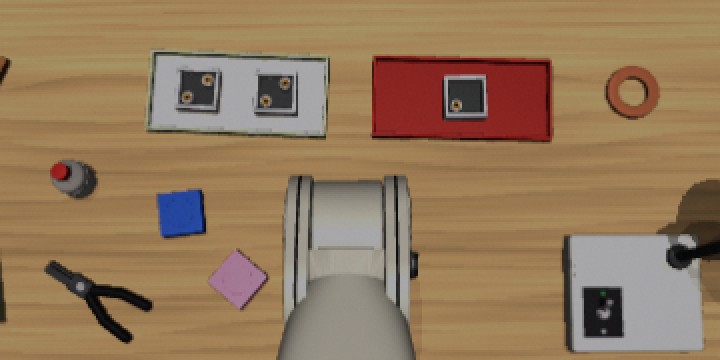

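The picture shows the sound cap at crop (276,93), beside the checked cap in the green tray. The one-boss cap is at (465,97) in the red tray. Both are underside up, the toggle is on and the bystanders haven't moved. Handing in.

```bash
python3 -c "
from workcell import workorder
print(workorder.job_done())"
```

```text
the job is handed in; nothing more can be done
None
```

I handed the job in at about 45 s with the lamp on, the two-boss cap (cap_a) in the green tray and the one-boss cap (cap_b) in the red tray, both underside up, and the other things where they were; no verdict came back, and cap_b toppled over by itself once on the bench, so I can't confirm it stayed under the drop-speed limit.

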